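# Set the stroke of a dispensing valve

## Robot

A 6-joint arm with a two-finger parallel gripper is mounted at the origin on the work surface. World frame = base frame: x ahead of the robot, y to its left, z up, the work surface at z = 0. Lengths are in m, angles in rad, forces in N, time in s.
With the tool pointing down it reaches from about 0.4 to 0.825 m from the base axis. Payload 7 kg.
Tool frame: the origin (TCP) lies on the centre line of the jaws, within the pads' length; the fingertips stand 19 mm ahead of it and the grasp point (between the pads) is the TCP; z points along the fingers, y is the line along which they close (so a half turn about z gives the same grasp; the last joint's range is limited). The gripper opens to 88 mm and grips with 3 to 60 N. Pads are 19 mm wide; open, the fingers measure 130 mm over their backs; the gripper's body (78 mm by 193 mm) begins 47 mm behind the grasp point.
Start: joints at [1.424, 0.359, 0.012, 0, -1.224, -0.288], TCP at [0.284, 0.612, 0.246] pointing down, gripper open.
Joint ranges: [-3.07, 3.07], [-1.43, 2.12], [-1.02, 1.25], [-3.03, 1.67], [-3.05, -0], [-3.03, 3.03]. Speed limits (rad/s): [2.39, 2.39, 3.01, 3.14, 3.14, 3.14].

## Interface

Orientations are given as [roll, pitch, yaw] about the fixed x, y, z axes, in that order (R = Rz(yaw) Ry(pitch) Rx(roll)).
In Python, from station import arm, imaging, models gives the robot as it stands.
- The arm moves only by the tool play_rows, never from a script. Its arguments are lists of equal length, an entry for each row: "travel": the shift along the tool's x, y, z in units of 25 mm (1.0 is 25 mm), a list of three; "twist": the turn about the tool's z in units of 0.15 rad (1.0 is 0.15 rad). A call has 1 to 8 rows; each row shifts and turns the commanded pose from where the row before left it, along the tool's axes as they then stand; what a row does not reach is not made up. A row lasts 1/8 s, in which the tool goes at most 62.5 mm and 10.7 degrees, less where a joint would pass 70% of its speed; a pose out of reach is approached as far as the arm can. A call with a number of a shift or a turn outside -1 to 1 is refused whole. A call with a gripper value outside its range is refused whole. "fingers" is the opening, from 0 (shut) to 1 (fully open), set as the call begins (left out, the last holds). The fingers move at their own pace and stop on an object; "newtons" is the grip in N (left out, the last holds). Time passes only in rows, so rows that do not move let the fingers close. It gives the time, the measured TCP pose, the force, the opening and the grip force at its end, in the units of the state.
- arm.get_state(): the state, without advancing time (a new reading comes with each control period).
- imaging.grab_frame(name): name is "scene" or "top"; returns a dict with "pixels" (420x560x3 uint8, red, green, blue), "fx", "fy", "cx", "cy" (pixels), "distortion" ([k1, k2, p1, p2, k3] as OpenCV has them; the pictures are not rectified), "R" (3x3) and "t" (3): a world point X has camera coordinates R X + t. Camera axes: x right, y down, z forward; pixel columns grow to the right and rows downward; lengths in m; the calibration is good to about 2 mm. A picture is of the moment at which its call begins. There is no depth.
- arm.job_done(): hands the job in; it is judged then, once.
Trained networks look in the newest picture that a camera, given by its name, has taken for a name from the list of things; names that differ only in an ending like _2 or _b are one class to them, and where a whole thing is asked for, a point or a joint stands for the part that bears it (a point fixed in the world has none). Each returns a list of dicts, best first, with "confidence" (0 to 1); they miss things now and then, are a little off and sometimes report something else, mostly with a low value. They report only what shows in the picture. A call takes as long as a camera call. They do not tell look-alikes from the thing itself.
- models.boxes_of(name, camera): "extent" ([centre column, centre row, width, height] in pixels, round what is visible of it).
- models.silhouettes(name, camera): "pixels" (420x560 bool, what is visible of it) and "extent" ([centre column, centre row, width, height] in pixels, round what is visible of it).
The state is a dict: "t": time; "q": joint angles; "qd": joint speeds; "joint_efforts": joint torques, N m; "eef_pos": TCP position; "ee_rot": TCP orientation; "force": force on the tool from outside, world axes, zero at the start; "moment": the same for the moment, N m; "width": finger opening in m; "gripper_force": force on a finger pad.
Only numpy, scipy, OpenCV 4.12 (cv2) and the standard library are available. Lean on these libraries where they do the work, as an engineer would, in place of code of your own. Each camera call takes 0.05 s, during which the arm holds its last target. There are 200 camera calls.

## Task

Stand the dispensing valve upright in the square pocket of the setting stand, fully home. Then, with the valve in the stand, screw its black knurled cap down (clockwise) until it bottoms out, and back it off a quarter turn. Finish while still gripping the cap at that setting, so that I can tighten its lock screw, and leave the other things on the bench where they are.

Things in the scene. Friction and masses are not known exactly. Their poses are not given: they have to be found in the camera images.
- valve: Dispensing valve standing upright, 105 mm tall, about 0.36 kg. Origin: centre of its underside, z up. From below: square steel foot 28 mm wide (lowest 5 mm only 25.5) to height 34 mm; square aluminium body 32 mm wide, flats in line with the foot's, 34 to 80 mm; thin neck; black knurled cap. Place and yaw vary.
- valve_grip (a point): Point on the valve's axis 61 mm above its underside, in the body. The body's +y and -y faces (valve axes) are plain and free to grip, 32 mm apart. Out of the +x face sticks a steel inlet, 14 mm long, at height 39 to 51 mm, out of the -x face a small air fitting, 13 mm long, at 62 to 74 mm.
- cap: Stroke cap on top of the valve: black, knurled, round, 30 mm diameter, 21 mm high, white index line on its top along the cap's own +x. Origin: centre of its underside, on the valve's axis, 84 mm above the valve's underside when screwed right down (its top then at 105 mm). Turns and rises with its thread; cannot come off.
- cap_turn (a joint): How far the cap is unscrewed, rad: 0 = bottomed out on a hard stop, growing counter-clockwise seen from above, up to 4.0. Clockwise screws it down, 2 mm per full turn (a grip at fixed height is fine). Starts at 2.0 to 3.6. Light drag, 0.04 N m; it stays where left. Turned on past the stop, the fingers slip on the cap.
- stand: Setting stand, screwed down; place and yaw vary: dark steel base plate 104 (its x) x 84 (its y) x 8 mm, on it an aluminium block 60 x 60 mm, top 42 mm above the bench, with one square pocket in its top, sides parallel to the stand's x and y. Origin: centre of the plate's underside, z up. Nothing rises above the block.
- stand_mouth (a point): Centre of the pocket's mouth, 42 mm above the bench: a 30 x 30 mm square hole, 30 mm deep, with 3 mm bevels. The valve's foot fits in any of the four quarter-turn positions and is then kept from turning, with about 4 degrees of play.
- stand_floor (a point): Centre of the pocket's floor, 12 mm above the bench. With the valve fully home its underside rests here, its 32 mm body begins 4 mm above the block, and the bottomed cap's top is 117 mm above the bench.
- objective: bystander: microscope objective standing on its rear end, silver, 34 mm across, 43 mm tall; origin under its centre
- tape_roll: bystander: roll of amber polyimide tape lying flat, 88 mm across, 19 mm high; origin under its centre
- flux_jar: bystander: small flux jar with white lid, 50 mm across, 45 mm high; origin under its centre
- barrel: bystander: clear capped syringe barrel lying on the bench, about 28 mm high and 150 mm long along its own y; origin under its middle
- driver: bystander: black-handled screwdriver lying along its own x, 170 mm long, 26 mm thick; origin under its middle
- tip_tray: bystander: grey open tray of dispensing tips, 85 x 120 x 30 mm high; origin under its centre
- tweezers: bystander: steel tweezers lying flat along their own x, 118 mm long, 8 mm high; origin under the middle
Not all that is in view belongs to the job. What is shaped like the valve but yellow is not meant.

How it is judged:
By the outcome, as a careful person would: the job done as asked, in the order asked, and still so for the second after the job is handed in, while the arm keeps its last pose, push and grip.
It also fails if it takes over 72 s, if anything falls off the work surface, if the arm or the gripper's body presses on something with over 40 N, if the wrist force passes 120 N, or if a joint passes its speed limit or range.

## Working session

There is one attempt and no reset: what is moved stays moved. The work goes in short steps, Python scripts to look and compute and a tool call to move; the robot and the scene stay as the last step left them, time stands still between calls to the robot, and variables do not carry over. Pictures are saved under pics/ and viewed, at most 10 in all, crops included, and the job is handed in when it is done.

Besides the shell and the picture viewer there is one more tool, called as name([rows], argument=value, ...), one row to a line, values as JSON. play_rows: Moves the arm, as the interface text tells. Shifts and turns lie within -1 to 1; 1 stands for 25 mm of shift or 0.15 rad of turn. Its arguments: {"type":"object","properties":{"travel":{"type":"array","items":{"type":"array","items":{"type":"number"}}},"twist":{"type":"array","items":{"type":"number"}},"fingers":{"type":"number"},"newtons":{"type":"number"}},"required":["travel","twist"]}

```bash
mkdir -p pics; cat > h.py <<'E'
import numpy as np, cv2
from station import arm, imaging, models
def K(f): return np.array([[f['fx'],0,f['cx']],[0,f['fy'],f['cy']],[0,0,1.]])
def ray(f,uv,z):
    p=cv2.undistortPoints(np.array(uv,float).reshape(-1,1,2),K(f),np.array(f['distortion'],float)).reshape(-1,2)
    R=np.array(f['R']);c=-R.T@np.array(f['t']);d=np.c_[p,np.ones(len(p))]@R
    return c+d*((z-c[2])/d[:,2])[:,None]
def proj(f,X):
    R=np.array(f['R']);return cv2.projectPoints(np.array(X,float).reshape(-1,1,3),cv2.Rodrigues(R)[0],np.array(f['t'],float),K(f),np.array(f['distortion'],float))[0].reshape(-1,2)
def save(n,im,s=1.4): cv2.imwrite('pics/'+n,cv2.resize(im[:,:,::-1],None,fx=s,fy=s,interpolation=cv2.INTER_CUBIC))
E
python3 - <<'E'
from h import *
for n in('top','scene'):
    f=imaging.grab_frame(n);save(n+'0.png',f['pixels'])
    R=np.array(f['R']);print(n,'cam',-R.T@np.array(f['t']),f['fx'])
    for o in('valve','cap','stand','objective','tape_roll','flux_jar','barrel','driver','tip_tray','tweezers'):
        for b in models.boxes_of(o,n)[:3]: print(o,round(b['confidence'],2),np.round(b['extent'],1),np.round(ray(f,[b['extent'][:2]],.03)[0][:2],3))
print(arm.get_state())
E
```

```text
top cam [0.3188603  0.03311591 1.53531316] 467.36922645990376
valve 0.73 [366.4 190.4  16.4  18.2] [ 0.628 -0.243]
valve 0.49 [347.8 244.8  13.2  15.2] [ 0.45  -0.172]
valve 0.47 [372.5 222.6  16.7  13.1] [ 0.52  -0.257]
cap 0.64 [370.5 186.8   9.6  12.3] [ 0.64  -0.257]
cap 0.61 [374.9 221.6   7.5  11. ] [ 0.523 -0.265]
cap 0.6 [318.4 243.2   9.1  15. ] [ 0.458 -0.077]
stand 0.66 [232.9 204.6  35.9  34.6] [0.593 0.198]
stand 0.55 [220.7 167.8  41.6  18.2] [0.719 0.238]
objective 0.6 [288.  272.    6.7   8.3] [0.368 0.024]
tape_roll 0.5 [289.2 165.8  26.5  27.7] [0.718 0.01 ]
flux_jar 0.53 [185.1 260.1  18.1  16.8] [0.415 0.356]
barrel 0.53 [222.6 167.6  40.7  16.9] [0.719 0.231]
barrel 0.16 [288.1 273.6   7.1  10.4] [0.363 0.024]
driver 0.63 [417.2 247.8  10.3  26.7] [ 0.433 -0.4  ]
tip_tray 0.62 [343.9 153.6  40.1  29.4] [ 0.755 -0.175]
tweezers 0.72 [158.5 260.6  23.6  21.4] [0.415 0.444]
tweezers 0.51 [418.6 246.7  13.6  28.6] [ 0.436 -0.405]
scene cam [1.08540753 0.46218141 0.75111386] 382.1250551013255
valve 0.82 [273.9 180.   16.9  29. ] [ 0.44  -0.091]
valve 0.73 [228.9 182.7
[... 737 characters left out ...]
304.4 322.5  64.9  36.2] [0.74  0.253]
{'t': 1.1, 'q': array([ 1.42410597e+00,  3.58558227e-01,  1.18878712e-02,  1.56192292e-05,
       -1.22410236e+00, -2.88094786e-01]), 'qd': array([-0.00087484,  0.0011317 , -0.00117895, -0.00016621, -0.00072961,
       -0.00089019]), 'joint_efforts': array([-1.43097641e-03, -5.82404995e+01,  2.93307459e+01,  7.00225309e+00,
        1.25869302e-02, -1.93328805e-05]), 'eef_pos': array([0.28433529, 0.61216039, 0.24558581]), 'ee_rot': array([-3.14156584e+00, -7.37560152e-06, -4.34779833e-01]), 'force': array([ 0.17832293, -0.08708356, -0.39385802]), 'moment': array([ 0.00561444, -0.02138652,  0.01430845]), 'gripper_force': 0.0, 'width': 0.08750965237057871}
```

View pics/top0.png

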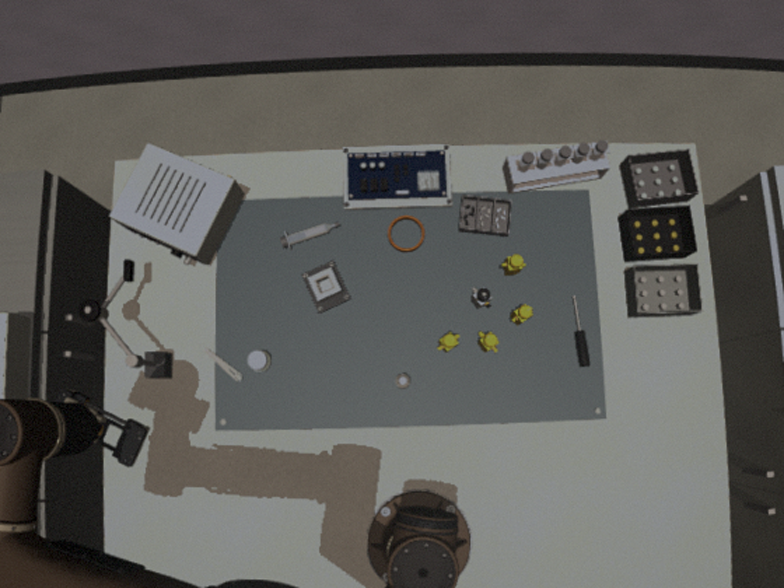

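View pics/scene0.png

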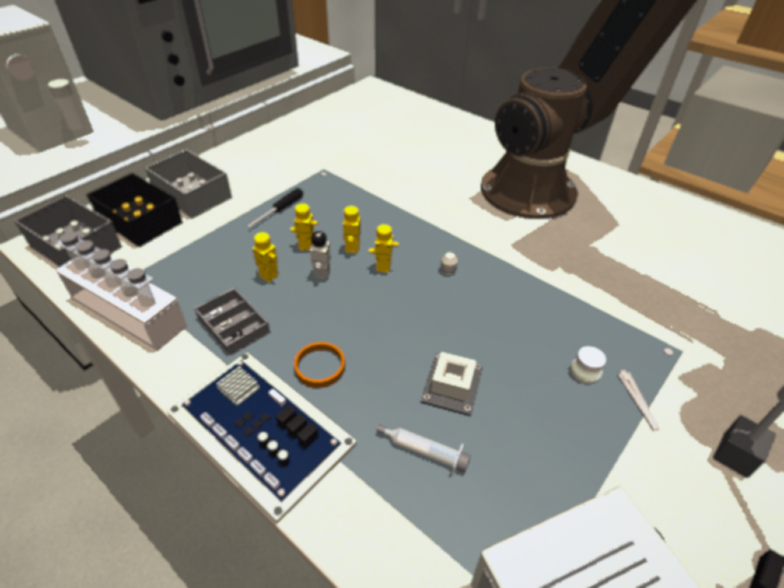

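The top view shows the grey valve with black cap at about (484,297) in the enlarged picture, i.e. (346,212) in camera pixels. Four yellow look-alikes stand around it, and the stand is at (326,286), i.e. (233,204). In the scene view the valve is at (320,255), i.e. (229,183), and the stand at (453,380), i.e. (324,272). Next I'll zoom in on both.

```bash
python3 - <<'E'
from h import *
T=np.mean([imaging.grab_frame('top')['pixels'].astype(float) for _ in range(4)],0)
S=np.mean([imaging.grab_frame('scene')['pixels'].astype(float) for _ in range(4)],0)
np.savez('im.npz',T=T,S=S)
def crop(I,u,v,w,h,s):
    c=np.clip(I[v:v+h,u:u+w]*1.3,0,255).astype(np.uint8); return cv2.resize(c,(int(w*s),int(h*s)),interpolation=cv2.INTER_NEAREST)
a=crop(T,325,192,40,30,10);b=crop(S,209,158,40,30,10);c=crop(T,208,185,50,37.5.__int__()+1,8)[:300];d=crop(S,299,246,50,38,8)[:300]
b=crop(S,209,162,40,40,7.5);b=cv2.copyMakeBorder(b,0,0,0,100,cv2.BORDER_CONSTANT)
save('z1.png',np.vstack([np.hstack([a,b]),np.hstack([c,d])]),1)
for n in('top','scene'):
    imaging.grab_frame(n)
    for o in('valve','cap','stand'):
        for m in models.silhouettes(o,n)[:6]: print(n,o,round(m['confidence'],2),np.round(m['extent'],1),m['pixels'].sum())
E
```

```text
top valve 0.66 [373.4 223.4  16.2  14.9] 144
top valve 0.59 [344.6 212.6  14.6  11.2] 144
top valve 0.52 [347.3 244.2  13.2  16.6] 174
top valve 0.5 [367.  189.   18.8  18.6] 174
top cap 0.53 [344.6 211.1   9.2  10. ] 69
top cap 0.42 [375.5 223.1   6.8   7.9] 62
top cap 0.41 [320.4 242.1   8.9   9.7] 67
top stand 0.61 [232.1 203.6  37.5  32.5] 779
scene valve 0.81 [231.1 182.3  12.1  31. ] 425
scene valve 0.76 [190.5 184.6  17.6  36.6] 464
scene valve 0.57 [274.8 178.6  20.9  27.9] 385
scene valve 0.56 [216.4 162.6  15.9  34.4] 345
scene valve 0.55 [248.9 164.6  15.8  31.8] 371
scene valve 0.49 [323.6 272.9  45.1  39.9] 1407
scene cap 0.68 [166.2 228.9  54.5  49.8] 1486
scene cap 0.61 [274.5 168.3  12.4  15. ] 112
scene cap 0.54 [229.6 170.2  13.   11.2] 107
scene cap 0.45 [250.8 152.    8.8   7.6] 98
scene cap 0.43 [187.4 171.    9.9  11. ] 117
scene stand 0.83 [321.9 272.9  42.6  45.9] 1350
```

View pics/z1.png

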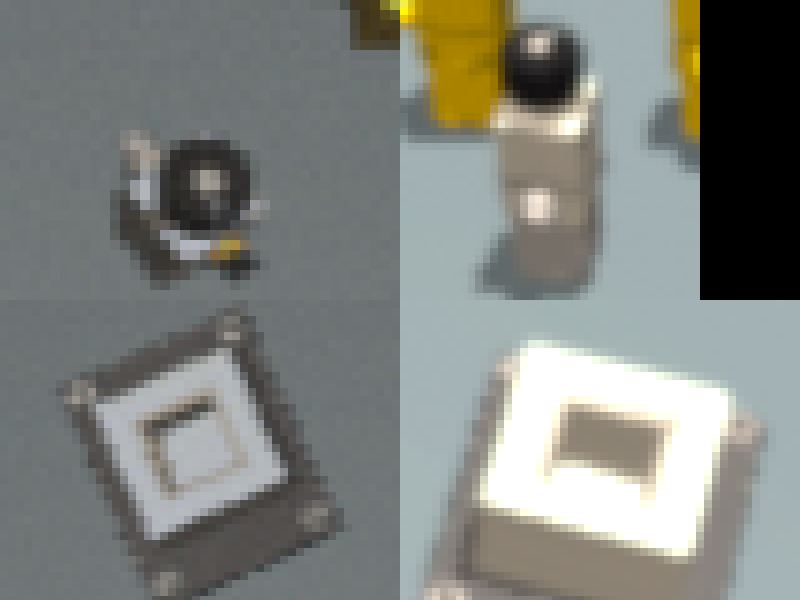

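The valve's cap centre is at about (345.6,210.4) in the top image. Its steel inlet points up-left at (338.5,206), towards the scene camera, so its yaw is about 45–55°. The stand's pocket is clear in both views. I'll fit both poses with a small face-rendering model.

```bash
cat > fit.py <<'E'
from h import *
from scipy.optimize import minimize
def rz(a): c,s=np.cos(a),np.sin(a);return np.array([[c,-s,0],[s,c,0],[0,0,1]])
def box(x0,x1,y0,y1,z0,z1):
    q=lambda *p:np.array(p,float)
    return [q((x0,y0,z1),(x1,y0,z1),(x1,y1,z1),(x0,y1,z1)),q((x0,y0,z0),(x1,y0,z0),(x1,y0,z1),(x0,y0,z1)),q((x1,y0,z0),(x1,y1,z0),(x1,y1,z1),(x1,y0,z1)),q((x1,y1,z0),(x0,y1,z0),(x0,y1,z1),(x1,y1,z1)),q((x0,y1,z0),(x0,y0,z0),(x0,y0,z1),(x0,y1,z1))]
def sq(h,z): return np.array([(-h,-h,z),(h,-h,z),(h,h,z),(-h,h,z)],float)
def tube(r,p0,p1,ax):
    t=np.linspace(0,2*np.pi,24,endpoint=False);o=np.zeros((24,3));i,j=[k for k in range(3) if k!=ax];o[:,i]=r*np.cos(t);o[:,j]=r*np.sin(t)
    return o+p0,o+p1
def valve_layers(f,x,y,yaw,z=0):
    # ordered list of (label-group, polygon or hull)
    R=rz(yaw);T=lambda P:proj(f,P@R.T+[x,y,z])
    L=[]
    cam=R.T@(-np.array(f['R']).T@np.array(f['t'])-[x,y,z])
    def add(b,keep):
        n=[(0,0,1),(0,-1,0),(1,0,0),(0,1,0),(-1,0,0)]
        for k,P in enumerate(b):
            if np.dot(n[k],cam-P[0])>0: L.append((T(P),False))
    a,b=tube(.006,np.array([-.016,0,.068]),np.array([-.029,0,.068]),0);fit=(T(np.r_[a,b]),True)
    a,b=tube(.006,np.array([.016,0,.045]),np.array([.030,0,.045]),0);inl=(T(np.r_[a,b]),True)
    if cam[0]<0: L.append(inl)
    else: L.append(fit)
    add(box(-.014,.014,-.014,.014,0,.034),0);add(box(-.016,.016,-.016,.016,.034,.080),0)
    if cam[0]<0: L.append(fit)
    else: L.append(inl)
    a,b=tube(.015,np.array([0,0,.085]),np.array([0,0,.106]),2)
    L.append((T(np.r_[a,b]),True));L.append((T(b),True));L.append((T(b*[.35,.35,1]),True))
    return L
def stand_layers(f,x,y,yaw):
    R=rz(yaw);T=lambda P:proj(f,P@R.T+[x,y,0]);L=[]
    cam=R.T@(-np.array(f['R']).T@np.array(f['t'])-[x,y,0])
    n=[(0,0,1),(0,-1,0),(1,0,0),(0,1,0),(-1,0,0)]
    for b in(box(-.052,.052,-.042,.042,0,.008),box(-.03,.03,-.03,.03,.008,.042)):
        for k,P in enumerate(b):
            if np.dot(n[k],cam-P[0])>0: L.append((T(P),False))
    L.append((T(sq(.018,.042)),False))
    hole=T(sq(.015,.039));L.append((hole,False))
    L.append((T(sq(.015,.012)),False,hole))
    return L
S=8
def labels(L,u0,v0,w,h):
    im=np.zeros((h*S,w*S),np.uint8)
    for k,l in enumerate(L):
        def pts(P,hull):
            P=(P-[u0,v0]+.5)*S-.5
            if hull:P=cv2.convexHull(P.astype(np.float32)).reshape(-1,2)
            return np.round(P*16).astype(np.int32)
        m=np.zeros_like(im);cv2.fillConvexPoly(m,pts(l[0],l[1]),1,shift=4)
        if len(l)>2:
            c=np.zeros_like(im);cv2.fillConvexPoly(c,pts(l[2],False),1,shift=4);m&=c
        im[m>0]=k+1
    return im
def cost(I,L,u0,v0,w,h):
    im=labels(L,u0,v0,w,h);n=len(L)+1
    A=np.stack([(im==k).reshape(h,S,w,S).mean((1,3)).ravel() for k in range(n)],1)
    A=np.stack([cv2.GaussianBlur(A[:,k].reshape(h,w),(0,0),.5).ravel() for k in range(n)],1)
    B=I[v0:v0+h,u0:u0+w].reshape(-1,3)
    c=np.linalg.lstsq(A.T@A+1e-3*np.eye(n),A.T@B,rcond=None)[0]
    return np.minimum((A@c-B)**2,1600).mean()
def run(ims,fr,layers,p0,wins,use):
    C=lambda p:sum(cost(ims[n],layers(fr[n],p[0]/100,p[1]/100,p[2]/5),*wins[n]) for n in use)
    best=None
    for d in(-1.2,-.6,0,.6,1.2):
        s=np.array([p0[0]*100,p0[1]*100,p0[2]*5+d])
        r=minimize(C,s,method='Nelder-Mead',options=dict(initial_simplex=s+np.array([[0,0,0],[.5,0,0],[0,.5,0],[0,0,.5]]),xatol=.005,fatol=.05,maxiter=150))
        if best is None or r.fun<best.fun:best=r
    p=best.x;return round(p[0]/100,4),round(p[1]/100,4),round(p[2]/5,4),round(best.fun,1)
E
cat > m.py <<'E'
from fit import *
d=np.load('im.npz');ims={'top':d['T'],'scene':d['S']}
fr={n:imaging.grab_frame(n) for n in ims}
v0=ray(fr['top'],[[345.6,210.4]],.1)[0];s0=ray(fr['top'],[[232.6,203.8]],.03)[0]
print(v0,s0)
wv={'top':(330,200,26,26),'scene':(217,160,24,44)};ws={'top':(210,182,46,44),'scene':(297,246,54,56)}
for use in(['top'],['scene'],['top','scene']):
    print(use,'valve',run(ims,fr,valve_layers,(v0[0],v0[1],.87),wv,use),'stand',run(ims,fr,stand_layers,(s0[0],s0[1],.4),ws,use))
E
time python3 m.py
```

```text
[ 0.55161363 -0.16083319  0.1       ] [0.59550189 0.19905236 0.03      ]
['top'] valve (np.float64(0.5524), np.float64(-0.1592), np.float64(0.6004), np.float64(37.6)) stand (np.float64(0.598), np.float64(0.2021), np.float64(0.4034), np.float64(27.0))
['scene'] valve (np.float64(0.5525), np.float64(-0.1625), np.float64(0.5795), np.float64(363.6)) stand (np.float64(0.5985), np.float64(0.2013), np.float64(0.4003), np.float64(60.8))
['top', 'scene'] valve (np.float64(0.5532), np.float64(-0.1601), np.float64(0.5752), np.float64(438.9)) stand (np.float64(0.5984), np.float64(0.2014), np.float64(0.4033), np.float64(90.2))
real	0m34.515s
user	0m30.753s
sys	0m0.282s
```

Both cameras agree within about 3 mm on the fitted poses. The valve is at (0.553, -0.160) with yaw 0.585, and the stand is at (0.598, 0.2015) with yaw 0.403. Moving over the valve now.

play_rows([
  [0.95, 0.98, 0],
  [0.95, 0.98, 0],
  [0.95, 0.98, 0],
  [0.95, 0.98, 0],
  [0.95, 0.98, 0],
  [0.95, 0.98, 0],
  [0.95, 0.98, 0],
  [0.95, 0.98, 0],
], twist=[0, 0, 0, 0, 0, 0, 0, 0], fingers=0.62)

```text
t: 3.0
eef_pos: [0.3744, 0.3533, 0.2458]
ee_rot: [-3.141, -0.0, -0.435]
force: [-0.7, -0.0, 1.0]
width: 0.0543
gripper_force: 0.0
```

play_rows([
  [0.95, 0.98, 0],
  [0.95, 0.98, 0],
  [0.95, 0.98, 0],
  [0.95, 0.98, 0],
  [0.95, 0.98, 0],
  [0.95, 0.98, 0],
  [0.95, 0.98, 0],
  [0.95, 0.98, 0],
], twist=[0, 0, 0, 0, 0, 0, 0, 0])

```text
t: 4.0
eef_pos: [0.4641, 0.0955, 0.2459]
ee_rot: [-3.141, -0.0, -0.435]
force: [0.4, -0.1, -0.6]
width: 0.0549
gripper_force: 0.0
```

play_rows([
  [0.95, 0.98, 0],
  [0.95, 0.98, 0],
  [0.95, 0.98, 0],
  [0.95, 0.98, 0],
  [0.95, 0.98, 0],
  [0.95, 0.98, 0],
  [0.95, 0.98, 0],
  [0.95, 0.98, 0],
], twist=[0, 0, 0, 0, 0, 0, 0, 0])

```text
t: 5.0
eef_pos: [0.5539, -0.1624, 0.2457]
ee_rot: [-3.141, -0.0, -0.435]
force: [-0.1, 1.0, -0.0]
width: 0.0547
gripper_force: 0.0
```

play_rows([
  [0, 0, 0],
  [0, 0, 0],
  [0, 0, 0],
  [0, 0, 0],
  [0, 0, 0],
  [0, 0, 0],
  [0, 0, 0],
  [0, 0, 0],
], twist=[-0.85, -0.85, -0.85, -0.85, -0.85, -0.85, -0.85, -0.85])

```text
t: 6.0
eef_pos: [0.5536, -0.1612, 0.2457]
ee_rot: [3.141, -0.0, 0.589]
force: [-0.4, 0.7, 0.5]
width: 0.0545
gripper_force: 0.0
```

play_rows([
  [0, 0, 1],
  [0, 0, 1],
  [0, 0, 1],
  [0, 0, 1],
  [0, 0, 1],
  [0, 0, 1],
], twist=[0, 0, 0, 0, 0, 0])

```text
t: 6.75
eef_pos: [0.5538, -0.1613, 0.095]
ee_rot: [3.141, -0.0, 0.585]
force: [-0.4, 0.0, 0.4]
width: 0.0542
gripper_force: 0.0
```

play_rows([
  [0, 0, 0.6],
  [0, 0, 0.55],
  [0, 0, 0],
], twist=[0, 0, 0])

```text
t: 7.12
eef_pos: [0.5532, -0.1612, 0.0661]
ee_rot: [-3.141, 0.001, 0.585]
force: [0.5, 0.9, -0.0]
width: 0.0539
gripper_force: 0.0
```

play_rows([
  [0, 0, 0],
  [0, 0, 0],
  [0, 0, 0],
  [0, 0, 0],
  [0, 0, 0],
  [0, 0, 0],
], twist=[0, 0, 0, 0, 0, 0], fingers=0, newtons=25)

```text
t: 7.88
eef_pos: [0.5539, -0.1612, 0.0674]
ee_rot: [3.141, -0.001, 0.585]
force: [-1.4, 2.0, 6.3]
width: 0.032
gripper_force: 24.9
```

play_rows([
  [0, 0, -0.6],
  [0, 0, -1],
  [0, 0, -1],
  [0, 0, -1],
  [0, 0, -1],
  [0, 0, -1],
  [0, 0, 0],
], twist=[0, 0, 0, 0, 0, 0, 0])

```text
t: 8.75
eef_pos: [0.5544, -0.1613, 0.2088]
ee_rot: [3.14, -0.003, 0.585]
force: [-0.9, 0.2, -4.6]
width: 0.0321
gripper_force: 24.9
```

```bash
cat >> h.py <<'E'
def go(x,y,z=None,psi=None):
    s=arm.get_state();p=np.array(s['eef_pos']);a=s['ee_rot'][2];d=np.array([x,y,p[2] if z is None else z])-p
    print('pose',np.round(p,4),round(a,4),'F',np.round(s['force'],1),'M',np.round(s['moment'],3),'q',np.round(s['q'],2))
    print('units x,y,z',np.round(np.array([d[0]*np.cos(a)+d[1]*np.sin(a),d[0]*np.sin(a)-d[1]*np.cos(a),-d[2]])/.025,3),'twist',None if psi is None else round((a-psi)/.15,3))
E
python3 -c "
from h import *
go(.598,.2015,psi=.403)"
```

```text
pose [ 0.5544 -0.1613  0.2088] 0.5852 F [-0.9  0.2 -4.6] M [-0.057 -0.053 -0.015] q [ 0.06  0.22 -0.26  0.   -1.08  2.1 ]
units x,y,z [  9.47  -11.135  -0.   ] twist 1.215
```

play_rows([
  [0.79, -0.928, 0],
  [0.79, -0.928, 0],
  [0.79, -0.928, 0],
  [0.79, -0.928, 0],
  [0.79, -0.928, 0],
  [0.79, -0.928, 0],
], twist=[0, 0, 0, 0, 0, 0])

```text
t: 9.5
eef_pos: [0.5745, 0.0211, 0.2051]
ee_rot: [-3.14, 0.002, 0.585]
force: [0.0, -1.0, -5.1]
width: 0.0318
gripper_force: 25.0
```

play_rows([
  [0.79, -0.928, 0],
  [0.79, -0.928, 0],
  [0.79, -0.928, 0],
  [0.79, -0.928, 0],
  [0.79, -0.928, 0],
  [0.79, -0.928, 0],
  [0, 0, 0],
  [0, 0, 0],
], twist=[0, 0, 0, 0, 0, 0, 0.6, 0.615])

```text
t: 10.5
eef_pos: [0.5963, 0.2019, 0.2046]
ee_rot: [3.142, 0.003, 0.4]
force: [0.2, -0.3, -3.5]
width: 0.0315
gripper_force: 25.0
```

play_rows([
  [0, 0, 1],
  [0, 0, 1],
  [0, 0, 0.5],
  [0, 0, 0],
  [0, 0, 0],
], twist=[0, 0, 0, 0, 0])

```text
t: 11.12
eef_pos: [0.5979, 0.202, 0.145]
ee_rot: [3.141, -0.001, 0.403]
force: [-0.3, -0.2, -4.0]
width: 0.0319
gripper_force: 25.0
```

```bash
python3 - <<'E'
from fit import *
go(.598,.2015,psi=.403)
a=imaging.grab_frame('top');b=imaging.grab_frame('scene')
s=arm.get_state();p=s['eef_pos'];y=s['ee_rot'][2];z=p[2]-.067
o=[]
for f in(a,b):
    c=proj(f,[[.598,.2015,.06]])[0].astype(int)-[30,40];s_=6
    im=np.clip(f['pixels'][c[1]:c[1]+66,c[0]:c[0]+62]*1.3,0,255).astype(np.uint8);im=cv2.resize(im,None,fx=s_,fy=s_,interpolation=cv2.INTER_NEAREST)
    for L,col in((valve_layers(f,p[0],p[1],y,z)[:-3],(255,0,0)),(stand_layers(f,.598,.2015,.403),(0,160,0))):
        for l in L:
            P=(l[0]-c+.5)*s_
            if l[1]:P=cv2.convexHull(P.astype(np.float32)).reshape(-1,2)
            cv2.polylines(im,[P.astype(np.int32)],True,col,1)
    o.append(im)
save('hold.png',np.hstack(o),1)
E
```

```text
pose [0.5979 0.202  0.145 ] 0.4031 F [-0.3 -0.2 -4. ] M [-0.013 -0.045 -0.054] q [ 0.63  0.37 -0.22  0.   -0.98  1.34]
units x,y,z [-0.004  0.018 -0.   ] twist 0.001
```

View pics/hold.png

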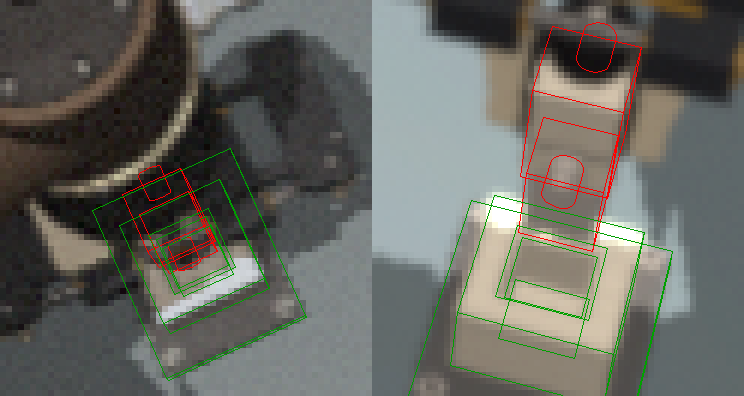

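The scene view shows the held valve (about (580,150) in the crop) matching the model outline. It hangs straight above the pocket at (550,270). Lowering it.

play_rows([
  [0, 0, 0.7],
  [0, 0, 0.6],
  [0, 0, 0.2],
  [0, 0, 0.2],
  [0, 0, 0],
], twist=[0, 0, 0, 0, 0])

```text
t: 11.85
eef_pos: [0.599, 0.2024, 0.1036]
ee_rot: [3.141, -0.003, 0.404]
force: [-0.0, 0.9, 4.2]
width: 0.032
gripper_force: 25.0
```

```bash
python3 -c "
from h import *
go(.598,.2015,.079,psi=.403)"
```

```text
pose [0.599  0.2024 0.1036] 0.4041 F [-0.   0.9  4.2] M [-0.05  -0.171  0.007] q [ 0.63  0.41 -0.27  0.   -0.9   1.34]
units x,y,z [-0.05   0.02   0.983] twist 0.007
```

play_rows([
  [0, 0, 0.1],
  [0, 0, 0.1],
  [0, 0, 0.1],
  [0, 0, 0],
], twist=[0, 0, 0, 0])

```text
t: 12.35
eef_pos: [0.6034, 0.2045, 0.1007]
ee_rot: [3.141, -0.014, 0.406]
force: [3.7, 1.4, 21.3]
width: 0.0315
gripper_force: 25.0
```

```bash
python3 -c "
from h import *
go(.598,.2015,.079,psi=.403)"
```

```text
pose [0.6034 0.2045 0.1007] 0.4062 F [ 3.7  1.4 21.3] M [ 0.151 -1.393  0.024] q [ 0.63  0.41 -0.27  0.01 -0.88  1.34]
units x,y,z [-0.247  0.024  0.87 ] twist 0.021
```

play_rows([
  [0, 0, -0.4],
  [0, 0, -0.3],
  [0, 0, 0],
  [0, 0, 0],
], twist=[0, 0, 0, 0])

```text
t: 12.85
eef_pos: [0.5968, 0.2014, 0.1111]
ee_rot: [3.141, 0.002, 0.403]
force: [0.1, -0.2, -4.3]
width: 0.0314
gripper_force: 25.0
```

```bash
python3 - <<'E'
from fit import *
go(.598,.2015,.079,psi=.403)
s=arm.get_state();p=s['eef_pos'];y=s['ee_rot'][2];z=p[2]-.067
o=[]
for n in('top','scene'):
    I=np.mean([imaging.grab_frame(n)['pixels'].astype(float) for _ in range(2)],0);f=imaging.grab_frame(n)
    c=proj(f,[[.598,.2015,.05]])[0].astype(int)-([22,22] if n=='top' else [26,30]);s_=8
    im=np.clip(I[c[1]:c[1]+58,c[0]:c[0]+50]*(1.6 if n=='top' else 1),0,255).astype(np.uint8);im=cv2.resize(im,None,fx=s_,fy=s_,interpolation=cv2.INTER_CUBIC)
    for L,col in((valve_layers(f,p[0],p[1],y,z)[:-3],(255,0,0)),(stand_layers(f,.598,.2015,.403),(0,160,0))):
        for l in L:
            P=(l[0]-c+.5)*s_
            if l[1]:P=cv2.convexHull(P.astype(np.float32)).reshape(-1,2)
            cv2.polylines(im,[P.astype(np.int32)],True,col,1)
    o.append(im)
save('hold2.png',np.hstack(o),1)
E
```

```text
pose [0.5968 0.2014 0.1111] 0.4028 F [ 0.1 -0.2 -4.3] M [-0.063 -0.042  0.036] q [ 0.63  0.4  -0.26 -0.   -0.92  1.34]
units x,y,z [0.047 0.015 1.286] twist -0.001
```

View pics/hold2.png

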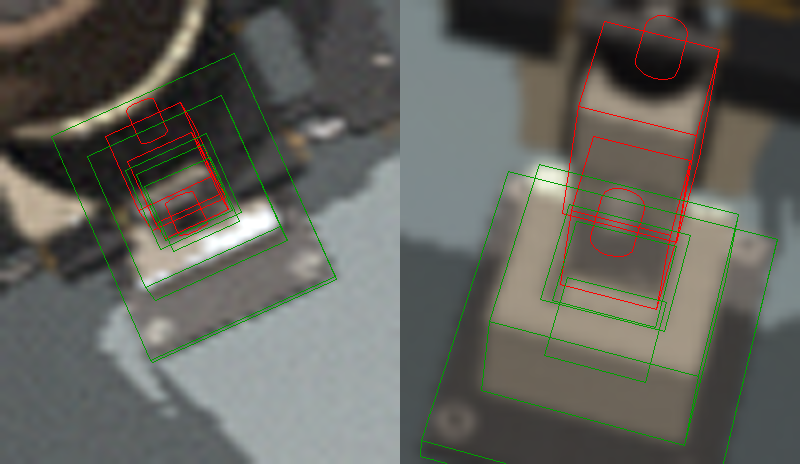

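In the scene crop both outlines lie within a pixel of the picture: valve foot at about (620,285), pocket at about (615,280). So the offset is only a few mm. At first contact the moment change was about -0.13 N m for 8 N, which puts the contact on the foot's +x/+y tool side. I'll shift towards -x and try again gently.

play_rows([
  [-0.1, -0.03, 0],
  [0, 0, 0.2],
  [0, 0, 0.1],
  [0, 0, 0.1],
  [0, 0, 0.1],
  [0, 0, 0],
], twist=[0, 0, 0, 0, 0, 0])

```text
t: 13.9
eef_pos: [0.6001, 0.204, 0.105]
ee_rot: [3.141, -0.013, 0.406]
force: [3.1, 1.8, 20.1]
width: 0.0319
gripper_force: 25.0
```

```bash
python3 -c "
from h import *
go(.598,.2015,.079,psi=.403)"
```

```text
pose [0.6001 0.204  0.105 ] 0.4058 F [ 3.1  1.8 20.1] M [ 0.213 -0.871 -0.029] q [ 0.64  0.4  -0.27  0.   -0.89  1.34]
units x,y,z [-0.116  0.058  1.04 ] twist 0.019
```

Contact came earlier this time, so the direction was wrong. The lateral push (+x in tool axes) points the other way, so I'll shift to +x.

play_rows([
  [0, 0, -0.5],
  [0.22, 0.03, 0],
  [0, 0, 0.3],
  [0, 0, 0.2],
  [0, 0, 0.1],
  [0, 0, 0.1],
  [0, 0, 0],
], twist=[0, 0, 0, 0, 0, 0, 0])

```text
t: 14.78
eef_pos: [0.607, 0.2061, 0.0999]
ee_rot: [3.141, -0.015, 0.406]
force: [6.6, 1.9, 22.6]
width: 0.0318
gripper_force: 25.0
```

```bash
python3 -c "
from h import *
go(.598,.2015,.079,psi=.403)"
```

```text
pose [0.607  0.2061 0.0999] 0.4063 F [ 6.6  1.9 22.6] M [ 0.545 -2.39   0.009] q [ 0.63  0.42 -0.26  0.01 -0.88  1.34]
units x,y,z [-0.403  0.025  0.837] twist 0.022
```

play_rows([
  [0, 0, -0.25],
  [0, 0, 0],
  [0, 0, 0],
], twist=[0, 0, 0])

```text
t: 15.15
eef_pos: [0.602, 0.204, 0.1017]
ee_rot: [3.142, -0.004, 0.404]
force: [3.0, 2.3, 10.4]
width: 0.0322
gripper_force: 25.0
```

```bash
cat > tilt.py <<'E'
from fit import *
import fit
go(.598,.2015,.079,psi=.403)
s=arm.get_state();p=np.array(s['eef_pos']);yw=s['ee_rot'][2]
n='scene';I=np.mean([imaging.grab_frame(n)['pixels'].astype(float) for _ in range(4)],0);f=imaging.grab_frame(n)
def vl(dx,dy,tilt,dz=0):
    ct,st=np.cos(tilt),np.sin(tilt);Ry=np.array([[ct,0,st],[0,1,0],[-st,0,ct]])
    g=np.array([0,0,.067])
    old=fit.proj
    def pr(f_,X):
        Q=(np.asarray(X)-[0,0,0])@rz(0).T
        return old(f_,((Q-g)@Ry.T+[dx,dy,dz])@rz(yw).T+p)
    fit.proj=pr
    cam=rz(yw).T@(-np.array(f['R']).T@np.array(f['t'])-p)+g
    f2=dict(f);f2['R']=np.eye(3);f2['t']=-cam
    L=valve_layers_c(f,f2);fit.proj=old;return L
def valve_layers_c(f,f2):
    cam=-np.array(f2['t']);L=[];T=lambda P:fit.proj(f,P)
    nn=[(0,0,1),(0,-1,0),(1,0,0),(0,1,0),(-1,0,0)]
    for b in(box(-.014,.014,-.014,.014,0,.034),box(-.016,.016,-.016,.016,.034,.080)):
        for k,P in enumerate(b):
            if np.dot(nn[k],cam-P[0])>0:L.append((T(P),False))
    a,b=tube(.006,np.array([.016,0,.045]),np.array([.030,0,.045]),0);L.append((T(np.r_[a,b]),True));L.append((T(b),True))
    return L
c=proj(f,[[.598,.2015,.04]])[0].astype(int);W=(c[0]-26,c[1]-22,54,50)
C=lambda q:cost(I,stand_layers(f,q[0]/100,q[1]/100,.403)+vl(q[2]/100,q[3]/100,q[4]/10),*W)
best=None
for t in(-1,0,1):
    s0=np.array([59.8,20.15,0,0,t]);sx=np.vstack([s0]+[s0+np.eye(5)[k]*.4 for k in range(5)])
    r=minimize(C,s0,method='Nelder-Mead',options=dict(initial_simplex=sx,maxiter=300,xatol=.005,fatol=.02))
    print(np.round(r.x*[10,10,10,10,.1],3),round(r.fun,1))
    if best is None or r.fun<best.fun:best=r
q=best.x;s_=10;im=np.clip(I[W[1]:W[1]+50,W[0]:W[0]+54],0,255).astype(np.uint8);im=cv2.resize(im,None,fx=s_,fy=s_,interpolation=cv2.INTER_CUBIC)
for l in stand_layers(f,q[0]/100,q[1]/100,.403)+vl(q[2]/100,q[3]/100,q[4]/10):
    P=(l[0]-[W[0],W[1]]+.5)*s_
    if l[1]:P=cv2.convexHull(P.astype(np.float32)).reshape(-1,2)
    cv2.polylines(im,[P.astype(np.int32)],True,(255,0,0),1)
save('tilt.png',im,1)
E
python3 tilt.py
```

```text
pose [0.602  0.204  0.1017] 0.4039 F [ 3.   2.3 10.4] M [ 0.875 -0.796 -0.028] q [ 0.63  0.41 -0.26  0.   -0.89  1.34]
units x,y,z [-0.184  0.028  0.909] twist 0.006
[ 5.98868e+02  2.00946e+02 -1.40600e+00  1.58200e+00 -1.58000e-01] 451.8
[ 5.99584e+02  2.00926e+02 -6.70000e-02  1.81100e+00 -1.36000e-01] 454.8
[ 5.98728e+02  2.01068e+02 -1.25580e+01  1.02800e+00  1.51000e-01] 443.4
```

View pics/tilt.png

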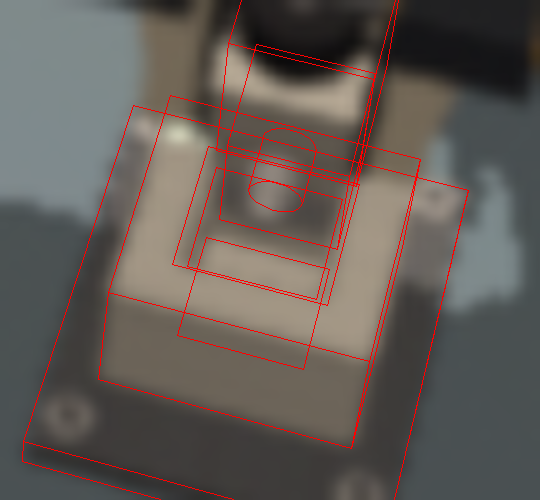

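The foot's lower front edge is at about (275,245) in this crop and the inlet at (270,190). The bright pocket floor shows in front of the foot at about (265,270). The foot therefore isn't seated, and the valve has probably pivoted in the 25 N grip. I'll lift clear and measure the tilt with a tighter fit.

play_rows([
  [0, 0, -0.8],
  [0, 0, -0.8],
  [0, 0, 0],
  [0, 0, 0],
], twist=[0, 0, 0, 0], newtons=60)

```text
t: 15.9
eef_pos: [0.5989, 0.2023, 0.1384]
ee_rot: [3.142, 0.003, 0.402]
force: [-0.0, -0.8, -5.1]
width: 0.0316
gripper_force: 60.0
```

```bash
cat > t2.py <<'E'
import re
src=open('tilt.py').read().split("c=proj(f,[[.598")[0]
exec(src)
SX,SY=.5984,.2014
a=proj(f,[(rz(yw)@[.016,0,.010])+p, (rz(yw)@[.0,0,-.067])+p]) 
u0=int(min(a[:,0]))-9;v0=int(a[0,1])-1;W=(u0,v0,int(np.ptp(a[:,0]))+18,int(a[1,1]-a[0,1])+8)
print(W)
C=lambda q:cost(I,stand_layers(f,SX,SY,.403)+vl(q[0]/100,q[1]/100,q[2]/10,q[3]/100),*W)
best=None
for t in(-1,0,1):
  for d in(-.3,.3):
    s0=np.array([d,0,t,0]);sx=np.vstack([s0]+[s0+np.eye(4)[k]*.4 for k in range(4)])
    r=minimize(lambda q:C(q)+3*(q[3]/.3)**2+3*(q[0]/.5)**2+3*(q[1]/.2)**2,s0,method='Nelder-Mead',options=dict(initial_simplex=sx,maxiter=300,xatol=.005,fatol=.02))
    print('dx,dy mm, tilt, dz',np.round(r.x*[10,10,.1,10],3),round(r.fun,1))
    if best is None or r.fun<best.fun:best=r
s_=14;out=[]
for q in(None,best.x,[0,0,0,0]):
    im=cv2.resize(np.clip(I[W[1]:W[1]+W[3],W[0]:W[0]+W[2]]*1.2,0,255).astype(np.uint8),None,fx=s_,fy=s_,interpolation=cv2.INTER_CUBIC)
    if q is not None:
      for l in vl(q[0]/100,q[1]/100,q[2]/10,q[3]/100):
        P=(l[0]-[W[0],W[1]]+.5)*s_
        if l[1]:P=cv2.convexHull(P.astype(np.float32)).reshape(-1,2)
        cv2.polylines(im,[P.astype(np.int32)],True,(255,0,0),1)
    out.append(im)
o=np.hstack(out);k=min(1,790/o.shape[1],590/o.shape[0]);save('t2.png',o,k)
E
python3 t2.py
```

```text
pose [0.5989 0.2023 0.1384] 0.4024 F [-0.  -0.8 -5.1] M [-0.032 -0.065 -0.036] q [ 0.63  0.38 -0.22 -0.   -0.98  1.34]
units x,y,z [-0.045  0.016  2.377] twist -0.004
(316, 237, 20, 25)
dx,dy mm, tilt, dz [ 1.443  1.339  0.121 -0.901] 394.5
dx,dy mm, tilt, dz [ 1.549 -0.642  0.124 -0.574] 382.3
dx,dy mm, tilt, dz [ 0.507 -0.742  0.121 -1.726] 383.2
dx,dy mm, tilt, dz [ 1.192 -0.662  0.122 -1.028] 382.2
dx,dy mm, tilt, dz [ 0.377 -0.751  0.12  -1.959] 382.9
dx,dy mm, tilt, dz [ 2.408 -0.576  0.127  0.479] 382.8
```

View pics/t2.png

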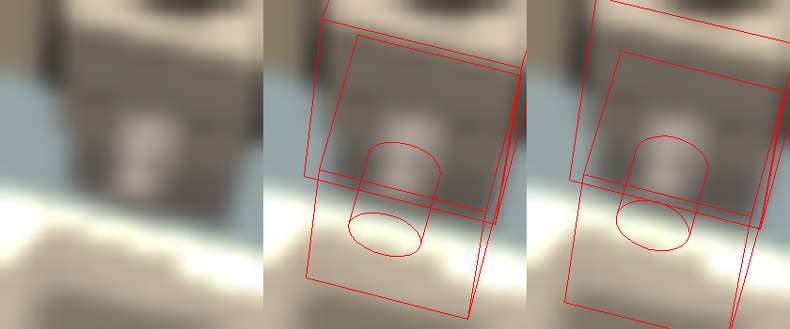

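The left panel shows the valve's front face strongly foreshortened: top edge at row 45, body/foot step at row 135, foot bottom at row 205. The valve has pivoted far about the tool's y axis, with its foot swung towards -x. I'll refit with larger tilts.

```bash
sed -i 's/for t in(-1,0,1)/for t in(2,3.5,5)/; s/u0=int(min(a\[:,0\]))-9;v0=int(a\[0,1\])-1/u0=int(min(a[:,0]))-11;v0=int(a[0,1])-3/; s/+18,int/+22,int/; s/(None,best.x,\[0,0,0,0\])/(None,best.x)/;s/t2.png/t3.png/' t2.py; python3 t2.py
```

```text
pose [0.5998 0.2027 0.1396] 0.4028 F [-0.6  0.6 -3.1] M [-0.075 -0.037  0.077] q [ 0.63  0.37 -0.22 -0.   -0.98  1.34]
units x,y,z [-0.084  0.017  2.425] twist -0.001
(314, 235, 24, 25)
dx,dy mm, tilt, dz [ 1.826  1.043  0.174 -0.42 ] 510.5
dx,dy mm, tilt, dz [3.147 1.063 0.18  0.813] 512.4
dx,dy mm, tilt, dz [-2.567  0.597  0.362  0.064] 495.1
dx,dy mm, tilt, dz [-0.257  0.774  0.373  2.512] 496.3
dx,dy mm, tilt, dz [-1.58   0.718  0.361  1.203] 494.6
dx,dy mm, tilt, dz [-1.112  0.569  0.362  0.918] 495.6
```

View pics/t3.png

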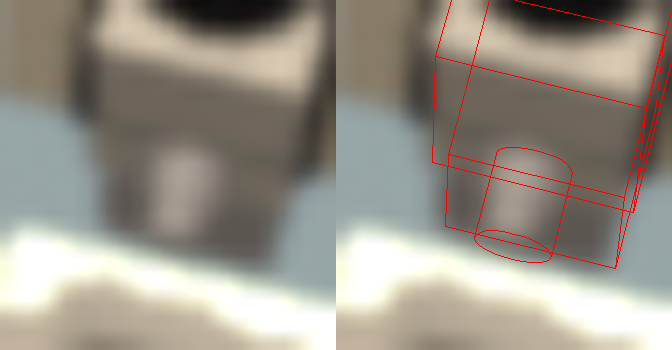

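The fit matches the picture: tilt is 0.36 rad, with the foot about 25 mm towards -x of the TCP. Tool rotation is yaw only, so I'll straighten the valve against the pocket. I put the foot into the mouth with the TCP shifted +x, then draw the tool back with a light grip.

play_rows([
  [0.45, 0, 0],
  [0.43, 0, 0],
  [0, 0, 0.7],
  [0, 0, 0.7],
  [0, 0, 0.2],
  [0, 0, 0],
], twist=[0, 0, 0, 0, 0, 0])

```text
t: 17.15
eef_pos: [0.6218, 0.2121, 0.1042]
ee_rot: [3.141, -0.004, 0.405]
force: [-6.6, -1.0, 25.1]
width: 0.0315
gripper_force: 60.0
```

```bash
python3 -c "
from h import *
go(.598,.2015,.079,psi=.403)"
```

```text
pose [0.6218 0.2121 0.1042] 0.405 F [-6.6 -1.  25.1] M [-0.333  3.042 -0.   ] q [ 0.63  0.44 -0.21  0.   -0.92  1.35]
units x,y,z [-1.041  0.017  1.007] twist 0.013
```

The foot catches the bevel at that lean. A better datum is the block's outer +x face. I'll go outside it, lower the valve beside the block above the plate, and push the foot against the face with a light grip until the TCP is 44 mm from the stand centre, where the valve is upright.

play_rows([
  [0, 0, -0.6],
  [0, 0, -0.6],
  [0.92, 0, 0],
  [0.92, 0, 0],
  [0, 0, 0.6],
  [0, 0, 0.6],
  [0, 0, 0.5],
  [0, 0, 0],
], twist=[0, 0, 0, 0, 0, 0, 0, 0])

```text
t: 18.15
eef_pos: [0.6615, 0.2289, 0.0863]
ee_rot: [3.141, 0.003, 0.403]
force: [0.4, -0.1, -4.1]
width: 0.0316
gripper_force: 60.0
```

```bash
python3 -c "
from h import *
c,s=np.cos(.403),np.sin(.403)
go(.5984+.044*c,.2014+.044*s,.085,psi=.403)"
```

```text
pose [0.6615 0.2289 0.0863] 0.4028 F [ 0.4 -0.1 -4.1] M [-0.06  -0.043  0.033] q [ 0.61  0.52 -0.11 -0.   -0.94  1.36]
units x,y,z [-0.994  0.024  0.051] twist -0.001
```

play_rows([
  [0, 0, 0],
  [-0.25, 0, 0],
  [-0.25, 0, 0],
  [-0.2, 0, 0],
  [-0.15, 0, 0],
  [-0.1, 0, 0],
  [-0.05, 0, 0],
  [0, 0, 0],
], twist=[0, 0, 0, 0, 0, 0, 0, 0], newtons=12)

```text
t: 19.15
eef_pos: [0.6404, 0.2203, 0.0889]
ee_rot: [-3.141, -0.002, 0.403]
force: [4.7, 1.4, -1.2]
width: 0.0321
gripper_force: 12.0
```

```bash
python3 -c "
from h import *
c,s=np.cos(.403),np.sin(.403)
go(.5984+.044*c,.2014+.044*s,.085,psi=.403)"; sed 's/for t in(2,3.5,5)/for t in(-1,0,1,2.5)/;s/for d in(-.3,.3)/for d in(0,)/;s/^o=np.hstack.*//' t2.py >t4.py; python3 t4.py
```

```text
pose [0.6404 0.2203 0.0889] 0.4032 F [ 4.7  1.4 -1.2] M [ 0.779 -1.781 -0.023] q [ 0.62  0.49 -0.17  0.   -0.91  1.36]
units x,y,z [-0.08   0.036  0.158] twist 0.001
pose [0.6404 0.2203 0.0889] 0.4032 F [ 4.7  1.4 -1.2] M [ 0.779 -1.781 -0.023] q [ 0.62  0.49 -0.17  0.   -0.91  1.36]
units x,y,z [-1.853  0.025  0.398] twist 0.001
(308, 267, 23, 22)
dx,dy mm, tilt, dz [-2.419  0.046  0.09  -0.687] 64.2
dx,dy mm, tilt, dz [-1.763  0.15   0.09   0.136] 64.0
dx,dy mm, tilt, dz [-0.425  0.159  0.1    2.141] 65.3
dx,dy mm, tilt, dz [-2.919  0.051  0.085 -0.674] 65.7
```

play_rows([
  [-0.1, 0, 0],
  [-0.05, 0, 0],
  [0, 0, 0],
  [0, 0, 0],
], twist=[0, 0, 0, 0])

```text
t: 19.9
eef_pos: [0.6362, 0.2183, 0.088]
ee_rot: [3.142, 0.0, 0.403]
force: [3.3, 2.2, -0.3]
width: 0.0319
gripper_force: 12.0
```

```bash
python3 t4.py
```

```text
pose [0.6362 0.2183 0.088 ] 0.403 F [ 3.3  2.2 -0.3] M [ 0.731 -1.695 -0.013] q [ 0.62  0.48 -0.18  0.   -0.91  1.35]
units x,y,z [-1.671  0.018  0.36 ] twist -0.0
(308, 265, 23, 23)
dx,dy mm, tilt, dz [-2.019  0.003  0.037 -0.045] 65.3
dx,dy mm, tilt, dz [-1.439 -0.027  0.038  0.733] 65.2
dx,dy mm, tilt, dz [-1.613 -0.022  0.036  0.459] 65.3
dx,dy mm, tilt, dz [-1.669 -0.047  0.04  -0.05 ] 65.8
```

play_rows([
  [-0.1, 0, 0],
  [0, 0, 0],
  [0, 0, 0],
], twist=[0, 0, 0])

```text
t: 20.52
eef_pos: [0.6342, 0.2174, 0.0883]
ee_rot: [3.142, -0.0, 0.403]
force: [4.2, 1.9, 0.3]
width: 0.0322
gripper_force: 12.0
```

play_rows([
  [0, 0, 0],
  [0, 0, 0],
  [0.2, 0, 0],
  [0, 0, 0],
  [0, 0, 0],
], twist=[0, 0, 0, 0, 0], newtons=60)

```text
t: 21.15
eef_pos: [0.6376, 0.2187, 0.0871]
ee_rot: [3.141, 0.003, 0.403]
force: [0.1, -0.1, -4.0]
width: 0.0312
gripper_force: 60.0
```

```bash
python3 t4.py
```

```text
pose [0.6376 0.2187 0.0871] 0.4025 F [ 0.1 -0.1 -4. ] M [-0.085 -0.014 -0.023] q [ 0.62  0.49 -0.17 -0.   -0.91  1.35]
units x,y,z [-1.725  0.013  0.323] twist -0.003
(308, 266, 23, 22)
dx,dy mm, tilt, dz [-1.731  0.073 -0.002 -0.201] 60.0
dx,dy mm, tilt, dz [-0.993  0.137  0.002  0.883] 60.1
dx,dy mm, tilt, dz [-1.386  0.108  0.004  0.316] 59.9
dx,dy mm, tilt, dz [-1.016  0.126  0.002  0.877] 60.1
```

The valve is upright again (tilt about 0), clamped at 60 N, with its axis 1.4 mm towards -x of the TCP. Now back over the pocket with that correction.

play_rows([
  [0, 0, -0.8],
  [0, 0, -0.8],
  [-0.83, 0.01, 0],
  [-0.83, 0.01, 0],
  [0, 0, 0],
  [0, 0, 0],
], twist=[0, 0, 0, 0, 0, 0])

```text
t: 22.15
eef_pos: [0.601, 0.2028, 0.1285]
ee_rot: [-3.142, -0.001, 0.403]
force: [0.2, -0.4, -4.1]
width: 0.0315
gripper_force: 60.0
```

```bash
python3 -c "
from h import *
import time
go(.5997,.2020,.079,psi=.403)
for _ in range(4): imaging.grab_frame('top');go(.5997,.2020,.079,psi=.403)"|grep -v pose
```

```text
units x,y,z [-0.06   0.01   1.978] twist 0.001
units x,y,z [-0.065  0.009  1.972] twist 0.001
units x,y,z [-0.064  0.01   1.964] twist -0.0
units x,y,z [-0.061  0.009  1.959] twist -0.0
units x,y,z [-0.057  0.008  1.955] twist -0.0
```

play_rows([
  [-0.05, 0.01, 0.4],
  [0, 0, 0.3],
  [0, 0, 0.15],
  [0, 0, 0.15],
  [0, 0, 0.1],
  [0, 0, 0],
], twist=[0, 0, 0, 0, 0, 0])

```text
t: 23.1
eef_pos: [0.5996, 0.2018, 0.103]
ee_rot: [3.141, -0.001, 0.404]
force: [-8.7, -2.7, 13.4]
width: 0.0317
gripper_force: 60.0
```

```bash
python3 -c "
from h import *
go(.5997,.2020,.079,psi=.403)"
```

```text
pose [0.5996 0.2018 0.103 ] 0.4039 F [-8.7 -2.7 13.4] M [-0.607  3.019  0.017] q [ 0.63  0.41 -0.26  0.   -0.9   1.34]
units x,y,z [ 0.006 -0.005  0.961] twist 0.006
```

play_rows([
  [0, 0, -0.15],
  [-0.05, 0, 0],
  [0, 0, 0.1],
  [0, 0, 0],
], twist=[0, 0, 0, 0])

```text
t: 23.6
eef_pos: [0.5985, 0.2014, 0.103]
ee_rot: [3.141, -0.001, 0.404]
force: [-5.6, -1.0, 8.5]
width: 0.0318
gripper_force: 60.0
```

```bash
python3 -c "
from h import *
go(.5997,.2020,.079,psi=.403)"
```

```text
pose [0.5985 0.2014 0.103 ] 0.4036 F [-5.6 -1.   8.5] M [-0.191  1.838  0.035] q [ 0.63  0.41 -0.26  0.   -0.9   1.34]
units x,y,z [ 0.052 -0.002  0.96 ] twist 0.004
```

play_rows([
  [-0.07, 0, 0],
  [0, 0, 0.05],
  [0, 0, 0.05],
  [0, 0, 0],
], twist=[0, 0, 0, 0])

```text
t: 24.1
eef_pos: [0.5983, 0.2013, 0.1028]
ee_rot: [3.141, -0.004, 0.404]
force: [-6.3, -1.6, 21.8]
width: 0.032
gripper_force: 60.0
```

```bash
python3 -c "
from h import *
go(.5997,.2020,.079,psi=.403)"
```

```text
pose [0.5983 0.2013 0.1028] 0.4043 F [-6.3 -1.6 21.8] M [-0.251  2.404  0.019] q [ 0.63  0.41 -0.27  0.   -0.89  1.34]
units x,y,z [ 0.063 -0.002  0.951] twist 0.009
```

The stopping height (about 0.103) doesn't change when I shift in x, so the y side is what's catching. The moments put the contact on the tool's -y side, so I'll shift +y by 2 mm.

play_rows([
  [0, 0, -0.3],
  [0.03, 0.08, 0],
  [0, 0, 0.15],
  [0, 0, 0.1],
  [0, 0, 0.05],
  [0, 0, 0],
], twist=[0, 0, 0, 0, 0, 0])

```text
t: 24.85
eef_pos: [0.5984, 0.199, 0.1026]
ee_rot: [3.141, -0.001, 0.404]
force: [-12.4, -2.7, 27.2]
width: 0.0315
gripper_force: 60.0
```

```bash
python3 -c "
from h import *
go(.5997,.2020,.079,psi=.403)"
```

```text
pose [0.5984 0.199  0.1026] 0.4042 F [-12.4  -2.7  27.2] M [-0.77   4.69  -0.054] q [ 0.63  0.41 -0.27  0.   -0.89  1.34]
units x,y,z [ 0.096 -0.091  0.945] twist 0.008
```

play_rows([
  [0, 0, -0.4],
  [0, -0.04, 0],
  [0, 0, 0],
  [0, 0, 0],
], twist=[0, 0, 0, 0])

```text
t: 25.35
eef_pos: [0.5975, 0.1998, 0.1084]
ee_rot: [3.141, 0.001, 0.403]
force: [0.0, -0.7, -4.7]
width: 0.0317
gripper_force: 60.0
```

```bash
cat > ft.py <<'E'
from h import *
import sys
r=[]
for _ in range(8):
    imaging.grab_frame('top');s=arm.get_state();r.append(np.r_[s['force'],s['moment'],s['eef_pos'],s['ee_rot'][2]])
m=np.mean(r,0);sd=np.std(r,0);print('F',m[:3].round(2),'M',m[3:6].round(3),'p',m[6:].round(4),'sd',sd.round(3))
np.save(sys.argv[1],m)
a=.403;T=np.array([[np.cos(a),np.sin(a)],[np.sin(a),-np.cos(a)]])
d=m[6:8]-[.5984,.2014];print('TCP rel stand, tool axes mm',(T@d*1000).round(2),'t',s['t'])
if len(sys.argv)>2:
    b=np.load(sys.argv[2]);F=m[:3]-b[:3];M=m[3:6]-b[3:6]
    for H in(.0,.065,.4):
        rx=(-M[1]-H*F[0])/F[2];ry=(M[0]-H*F[1])/F[2]
        print('H',H,'contact tool mm',(T@[rx,ry]*1000).round(1))
    print('dF tool',T@F[:2],F[2])
E
python3 ft.py base.npy; python3 t4.py|tail -4
```

```text
F [-0.01  0.29 -4.15] M [-0.088 -0.016  0.007] p [0.5978 0.2    0.109  0.4029] sd [0.482 0.359 0.567 0.036 0.031 0.033 0.    0.    0.    0.   ]
TCP rel stand, tool axes mm [-1.12  1.05] t 25.75
dx,dy mm, tilt, dz [-2.57  -0.016  0.007  0.255] 136.9
dx,dy mm, tilt, dz [-1.677  0.112  0.018  1.54 ] 137.3
dx,dy mm, tilt, dz [-2.818  0.009  0.008 -0.098] 137.0
dx,dy mm, tilt, dz [-1.798  0.199  0.009  1.207] 137.5
```

play_rows([
  [0, 0, 0.1],
  [0, 0, 0.08],
  [0, 0, 0],
  [0, 0, 0],
], twist=[0, 0, 0, 0])

```text
t: 26.5
eef_pos: [0.5978, 0.2, 0.1048]
ee_rot: [3.142, 0.0, 0.403]
force: [-0.2, -0.2, -4.3]
width: 0.0315
gripper_force: 60.0
```

```bash
python3 ft.py c1.npy base.npy
```

```text
F [-0.02  0.27 -4.04] M [-0.077 -0.023 -0.005] p [0.5979 0.2001 0.1049 0.403 ] sd [0.547 0.429 0.393 0.032 0.027 0.018 0.    0.    0.    0.   ]
TCP rel stand, tool axes mm [-0.99  1.02] t 26.9
H 0.0 contact tool mm [ 91.7 -67.2]
H 0.065 contact tool mm [107.2 -75.5]
H 0.4 contact tool mm [ 186.8 -118.2]
dF tool [-0.02647083  0.01419545] 0.11142140817275603
```

No contact yet. A few mm further.

play_rows([
  [0, 0, 0.06],
  [0, 0, 0.06],
  [0, 0, 0],
], twist=[0, 0, 0])

```text
t: 27.28
eef_pos: [0.598, 0.2001, 0.103]
ee_rot: [3.141, -0.001, 0.403]
force: [-3.8, -0.3, 5.3]
width: 0.0317
gripper_force: 60.0
```

```bash
python3 ft.py c1.npy base.npy
```

```text
F [-3.81 -0.5   5.29] M [-0.234  1.387  0.028] p [0.598  0.2001 0.103  0.4034] sd [0.548 0.514 0.656 0.029 0.037 0.032 0.    0.    0.    0.   ]
TCP rel stand, tool axes mm [-0.89  1.02] t 27.675
H 0.0 contact tool mm [-142.8  -44.1]
H 0.065 contact tool mm [-116.6  -38.9]
H 0.4 contact tool mm [ 18.9 -11.9]
dF tool [-3.81388584 -0.76010629] 9.434458134679677
```

```bash
cat > pk.py <<'E'
from fit import *
d=np.load('im.npz');ims={'top':d['T'],'scene':d['S']};fr={n:imaging.grab_frame(n) for n in ims}
ws={'top':(210,182,46,44),'scene':(297,246,54,56)}
def lay(f,x,y,yaw,px,py,b):
    L=stand_layers(f,x,y,yaw)[:-3];R=rz(yaw);cam=R.T@(-np.array(f['R']).T@np.array(f['t'])-[x,y,0])
    T=lambda P:proj(f,(P+[px,py,0])@R.T+[x,y,0])
    o=sq(b,.042);i=sq(.015,.042-(b-.015));fl=sq(.015,.012);hole=T(i)
    for k in range(4): L.append((T(np.array([o[k],o[(k+1)%4],i[(k+1)%4],i[k]])),False))
    for k in range(4):
        w=T(np.array([i[k],i[(k+1)%4],fl[(k+1)%4],fl[k]])); L.append((w,False,hole))
    L.append((T(fl),False,hole));return L
for use in(['top'],['scene'],['top','scene']):
    C=lambda q:sum(cost(ims[n],lay(fr[n],q[0]/100,q[1]/100,q[2]/5,q[3]/100,q[4]/100,.018),*ws[n]) for n in use)
    s0=np.array([59.8,20.15,.403*5,0,0]);best=None
    for e in(.3,-.3):
        r=minimize(C,s0,method='Nelder-Mead',options=dict(initial_simplex=np.vstack([s0]+[s0+np.eye(5)[k]*e for k in range(5)]),maxiter=300,xatol=.005,fatol=.02))
        print(use,'x,y mm',(r.x[:2]*10).round(2),'yaw',(r.x[2]/5).round(4),'pocket off',(r.x[3:]*10).round(2),round(r.fun,1))
E
python3 pk.py
```

```text
['top'] x,y mm [598.09 202.16] yaw 0.4054 pocket off [ 0.16 -0.85] 25.5
['top'] x,y mm [597.98 202.16] yaw 0.4053 pocket off [ 0.17 -0.94] 25.4
['scene'] x,y mm [598.43 201.21] yaw 0.4019 pocket off [ 0.61 -0.11] 58.2
['scene'] x,y mm [598.57 201.24] yaw 0.405 pocket off [ 0.65 -0.21] 57.9
['top', 'scene'] x,y mm [598.34 201.4 ] yaw 0.4047 pocket off [ 0.61 -0.19] 86.4
['top', 'scene'] x,y mm [598.33 201.41] yaw 0.4014 pocket off [ 0.43 -0.3 ] 86.4
```

The forces all say the foot catches the +x bevel. The wall contact also suggests the valve slid up in the grip and sits about 4 to 5 mm to +x of the TCP; scene-camera dx and dz trade off along the view ray. So I'll shift -x by 3.6 mm and probe again.

play_rows([
  [0, 0, -0.2],
  [-0.145, -0.02, 0],
  [0, 0, 0.1],
  [0, 0, 0.1],
  [0, 0, 0.04],
  [0, 0, 0],
], twist=[0, 0, 0, 0, 0, 0])

```text
t: 28.52
eef_pos: [0.5943, 0.199, 0.1005]
ee_rot: [3.141, 0.0, 0.403]
force: [-0.1, -0.1, -4.8]
width: 0.0318
gripper_force: 60.0
```

```bash
sed -i 's/range(8)/range(3)/' ft.py; python3 ft.py c1.npy base.npy
```

```text
F [-0.14  0.04 -4.01] M [-0.056 -0.012  0.007] p [0.5944 0.1991 0.1008 0.403 ] sd [0.305 0.263 0.235 0.046 0.013 0.015 0.    0.    0.    0.   ]
TCP rel stand, tool axes mm [-4.59  0.54] t 28.675
H 0.0 contact tool mm [  59.5 -224.9]
H 0.065 contact tool mm [ 164.2 -310.2]
H 0.4 contact tool mm [ 703.7 -749.8]
dF tool [-0.22136581  0.18039293] 0.13746890614418028
```

No contact at 0.1008, which is lower than before. That was the right direction, so I continue down.

play_rows([
  [0, 0, 0.1],
  [0, 0, 0.1],
  [0, 0, 0.1],
  [0, 0, 0],
], twist=[0, 0, 0, 0])

```text
t: 29.18
eef_pos: [0.5941, 0.199, 0.093]
ee_rot: [3.142, 0.001, 0.403]
force: [0.1, 0.2, -3.8]
width: 0.0314
gripper_force: 60.0
```

```bash
python3 ft.py c1.npy base.npy
```

```text
F [ 0.41  0.04 -4.13] M [-0.077 -0.056 -0.016] p [0.5943 0.1991 0.0933 0.403 ] sd [0.234 0.171 0.504 0.025 0.008 0.015 0.    0.    0.    0.   ]
TCP rel stand, tool axes mm [-4.64  0.54] t 29.325
H 0.0 contact tool mm [1857.1  248.2]
H 0.065 contact tool mm [1020.9 -913.3]
H 0.4 contact tool mm [-3288.3 -6899.3]
dF tool [0.28575108 0.39694626] 0.022214459936383157
```

It's going in freely.

play_rows([
  [0, 0, 0.15],
  [0, 0, 0.15],
  [0, 0, 0.12],
  [0, 0, 0.1],
  [0, 0, 0.08],
  [0, 0, 0],
], twist=[0, 0, 0, 0, 0, 0])

```text
t: 30.08
eef_pos: [0.5942, 0.199, 0.0781]
ee_rot: [3.142, 0.0, 0.403]
force: [-0.5, 0.0, -3.5]
width: 0.0316
gripper_force: 60.0
```

```bash
python3 ft.py c1.npy base.npy
```

```text
F [-0.34 -0.4  -4.69] M [-0.097 -0.018 -0.003] p [0.5944 0.1991 0.0783 0.403 ] sd [0.202 0.496 0.062 0.013 0.04  0.007 0.    0.    0.    0.   ]
TCP rel stand, tool axes mm [-4.6   0.53] t 30.225
H 0.0 contact tool mm [  3.3 -16.8]
H 0.065 contact tool mm [-66.3  43.2]
H 0.4 contact tool mm [-425.   351.9]
dF tool [-0.58279551  0.50169172] -0.544266348867704
```

play_rows([
  [0, 0, 0.06],
  [0, 0, 0.06],
  [0, 0, 0.06],
  [0, 0, 0],
], twist=[0, 0, 0, 0])

```text
t: 30.72
eef_pos: [0.5944, 0.1991, 0.0742]
ee_rot: [3.141, -0.0, 0.403]
force: [-1.9, -0.2, 1.9]
width: 0.0316
gripper_force: 60.0
```

play_rows([
  [0, 0, 0.05],
  [0, 0, 0],
], twist=[0, 0])

```text
t: 30.98
eef_pos: [0.5945, 0.1992, 0.0741]
ee_rot: [3.141, -0.001, 0.403]
force: [-5.4, -0.4, 11.0]
width: 0.0316
gripper_force: 60.0
```

The valve is fully home: floor contact came at TCP z 0.074, consistent with the 4.8 mm slip and the 12 mm floor. Releasing it and moving up and over the cap.

play_rows([
  [0, 0, -0.08],
  [0, 0, 0],
], twist=[0, 0])

```text
t: 31.22
eef_pos: [0.5944, 0.1991, 0.0744]
ee_rot: [-3.141, -0.0, 0.403]
force: [-0.5, 0.8, -4.4]
width: 0.0315
gripper_force: 60.0
```

play_rows([
  [0, 0, 0],
  [0, 0, 0],
  [0, 0, 0],
  [0, 0, 0],
  [0, 0, -0.5],
  [0, 0, -1],
  [0, 0, -1],
  [0, 0, 0],
], twist=[0, 0, 0, 0, 0, 0, 0, 0], fingers=0.6)

```text
t: 32.22
eef_pos: [0.5958, 0.1999, 0.1404]
ee_rot: [-3.141, -0.005, 0.403]
force: [0.1, 0.2, -0.4]
width: 0.0525
gripper_force: 0.0
```

play_rows([
  [0, 0, 0],
  [0, 0, 0],
  [0, 0, 0],
  [0, 0, 0],
  [0, 0, 0],
  [0, 0, 0],
  [0, 0, 0],
  [0, 0, 0],
], twist=[-1, -1, -1, -1, -1, -1, -1, -1])

```text
t: 33.22
eef_pos: [0.5941, 0.199, 0.1369]
ee_rot: [-3.141, 0.0, 1.608]
force: [0.3, 0.6, -0.8]
width: 0.0527
gripper_force: 0.0
```

play_rows([
  [0, 0, 0],
  [0, 0, 0],
  [0, 0, 0],
], twist=[-1, -1, 0])

```text
t: 33.6
eef_pos: [0.5942, 0.199, 0.137]
ee_rot: [-3.141, 0.0, 1.902]
force: [-0.4, -0.7, -0.3]
width: 0.0523
gripper_force: 0.0
```

```bash
cat > seat.py <<'E'
from fit import *
go(.599,.2012,.113)
n='scene';I=np.mean([imaging.grab_frame(n)['pixels'].astype(float) for _ in range(3)],0);f=imaging.grab_frame(n)
c=proj(f,[[.599,.2012,.06]])[0].astype(int);W=(c[0]-13,c[1]-18,26,34)
C=lambda q:cost(I,stand_layers(f,.5984,.2014,.403)+valve_layers(f,q[0]/100,q[1]/100,q[2]/5,q[3]/100),*W)
s0=np.array([59.9,20.12,.403*5,1.2])
r=minimize(C,s0,method='Nelder-Mead',options=dict(initial_simplex=np.vstack([s0]+[s0+np.eye(4)[k]*.3 for k in range(4)]),maxiter=300,xatol=.005,fatol=.02))
print('valve',(r.x*[10,10,.2,10]).round(3),round(r.fun,1),'at nominal',round(C(s0),1),'5mm high',round(C(s0+[0,0,0,.5]),1))
c=c-[40,35];save('seat.png',I[c[1]:c[1]+70,c[0]:c[0]+80].clip(0,255).astype(np.uint8),8)
E
python3 seat.py
```

```text
pose [0.5942 0.199  0.137 ] 1.9019 F [-0.4 -0.7 -0.3] M [-0.061 -0.153 -0.002] q [ 0.63  0.37 -0.24 -0.   -0.96  2.84]
units x,y,z [0.02  0.212 0.959] twist None
valve [5.99328e+02 2.01223e+02 4.54000e-01 1.21170e+01] 161.8 at nominal 165.4 5mm high 180.8
```

View pics/seat.png

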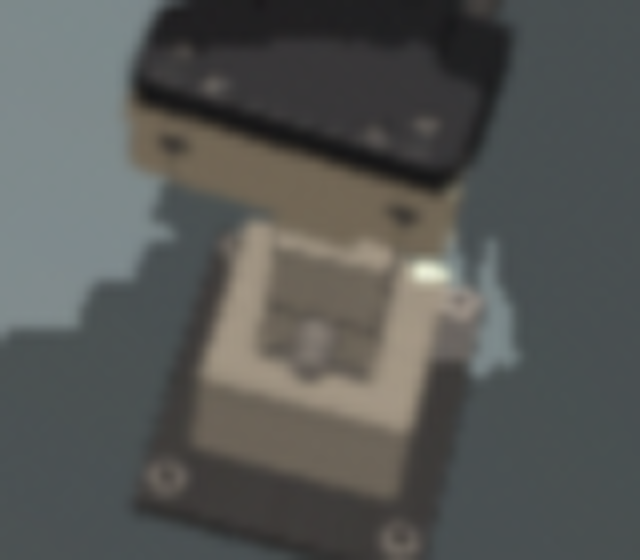

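The picture shows the body down in the block, with the inlet at (315,340) just above the block top, and the fit gives an underside height of 12.1 mm: it is seated. Now centring on the cap and gripping it.

play_rows([
  [0.02, 0.21, 0],
  [0, 0, 0.5],
  [0, 0, 0.46],
  [0, 0, 0],
], twist=[0, 0, 0, 0])

```text
t: 34.3
eef_pos: [0.5982, 0.2007, 0.1112]
ee_rot: [-3.139, 0.001, 1.903]
force: [0.4, 0.0, 0.2]
width: 0.0526
gripper_force: 0.0
```

play_rows([
  [0, 0, 0],
  [0, 0, 0],
  [0, 0, 0],
  [0, 0, 0],
  [0, 0, 0],
  [0, 0, 0],
], twist=[0, 0, 0, 0, 0, 0], fingers=0, newtons=20)

```text
t: 35.05
eef_pos: [0.5994, 0.2014, 0.1134]
ee_rot: [3.141, -0.0, 1.903]
force: [1.5, -0.2, 1.7]
width: 0.0294
gripper_force: 20.0
```

```bash
python3 ft.py g.npy; python3 -c "
from h import *
go(.599,.2012,.113)"
```

```text
F [0.95 0.06 1.64] M [ 0.038 -0.454 -0.018] p [0.5994 0.2014 0.1133 1.903 ] sd [0.444 0.084 0.466 0.032 0.006 0.04  0.    0.    0.    0.   ]
TCP rel stand, tool axes mm [0.9  0.38] t 35.2
pose [0.5994 0.2014 0.1133] 1.903 F [ 0.6 -0.1  1.3] M [ 0.025 -0.448 -0.026] q [ 0.63  0.4  -0.25  0.   -0.92  2.84]
units x,y,z [-0.003 -0.017  0.013] twist None
```

Cap gripped. Turning clockwise.

play_rows([
  [0, 0, 0],
  [0, 0, 0],
  [0, 0, 0],
  [0, 0, 0],
  [0, 0, 0],
  [0, 0, 0],
  [0, 0, 0],
  [0, 0, 0],
], twist=[1, 1, 1, 1, 1, 1, 1, 1])

```text
t: 36.2
eef_pos: [0.5992, 0.2013, 0.1131]
ee_rot: [3.142, -0.0, 0.698]
force: [0.3, -0.0, 0.4]
width: 0.0299
gripper_force: 20.0
```

play_rows([
  [0, 0, 0],
  [0, 0, 0],
  [0, 0, 0],
  [0, 0, 0],
], twist=[1, 1, 1, 0])

```text
t: 36.7
eef_pos: [0.5991, 0.2013, 0.113]
ee_rot: [-3.142, 0.0, 0.254]
force: [1.3, 0.5, 0.7]
width: 0.0295
gripper_force: 20.0
```

```bash
python3 ft.py g1.npy
```

```text
F [0.71 0.28 0.17] M [ 0.239 -0.332 -0.021] p [0.5991 0.2013 0.113  0.2561] sd [0.405 0.113 0.054 0.025 0.025 0.034 0.    0.    0.    0.   ]
TCP rel stand, tool axes mm [0.63 0.33] t 36.85
```

play_rows([
  [0, 0, 0],
  [0, 0, 0],
  [0, 0, 0],
  [0, 0, 0],
  [0, 0, 0],
  [0, 0, 0],
  [0, 0, 0],
  [0, 0, 0],
], twist=[1, 1, 1, 1, 1, 1, 1, 0])

```text
t: 37.85
eef_pos: [0.5991, 0.2013, 0.1128]
ee_rot: [3.141, 0.0, -0.794]
force: [1.1, 0.5, -2.1]
width: 0.0295
gripper_force: 20.0
```

```bash
python3 ft.py g2.npy
```

```text
F [ 1.18  0.44 -3.03] M [ 0.295 -0.57  -0.005] p [ 0.599   0.2012  0.1128 -0.7929] sd [0.587 0.378 0.282 0.039 0.054 0.021 0.    0.    0.    0.   ]
TCP rel stand, tool axes mm [0.46 0.36] t 38.0
```

play_rows([
  [0, 0, 0],
  [0, 0, 0],
  [0, 0, 0],
  [0, 0, 0],
  [0, 0, 0],
  [0, 0, 0],
  [0, 0, 0],
  [0, 0, 0],
], twist=[1, 1, 1, 1, 1, 1, 1, 0])

```text
t: 39.0
eef_pos: [0.599, 0.2011, 0.1132]
ee_rot: [3.142, -0.001, -1.843]
force: [0.7, 0.1, 1.1]
width: 0.0293
gripper_force: 20.0
```

```bash
python3 ft.py g3.npy
```

```text
F [-0.22 -0.31  1.08] M [-0.105 -0.043  0.324] p [ 0.599   0.2011  0.1132 -1.8423] sd [0.251 0.203 0.123 0.025 0.022 0.024 0.    0.    0.    0.   ]
TCP rel stand, tool axes mm [0.45 0.49] t 39.15
```

The moment Mz is +0.32 N m, so the cap is on its stop and the fingers are slipping. Before backing off I measure the valve's yaw, so I can tell whether it moves within its play in the pocket.

```bash
cat > vy.py <<'E'
from fit import *
n='scene';I=np.mean([imaging.grab_frame(n)['pixels'].astype(float) for _ in range(4)],0);f=imaging.grab_frame(n)
a=proj(f,[[.599,.2012,.09],[.599,.2012,.042]]).astype(int);W=(a[1,0]-12,a[0,1]+1,24,a[1,1]-a[0,1]+14)
C=lambda q:cost(I,stand_layers(f,.5984,.2014,.403)+valve_layers(f,q[0]/100,q[1]/100,q[2]/5,.012),*W)
for d in(-.4,0,.4):
    s0=np.array([59.9,20.12,.403*5+d])
    r=minimize(C,s0,method='Nelder-Mead',options=dict(initial_simplex=np.vstack([s0]+[s0+np.eye(3)[k]*.25 for k in range(3)]),maxiter=200,xatol=.004,fatol=.02))
    print('valve',(r.x*[10,10,.2]).round(3),round(r.fun,1))
print('yaw scan',[(round(y,2),round(C(np.r_[r.x[:2],y*5]),1)) for y in np.arange(.25,.6,.05)])
E
python3 vy.py
```

```text
valve [5.96411e+02 1.99320e+02 3.43000e-01] 152.3
valve [5.96315e+02 1.99309e+02 3.49000e-01] 152.4
valve [5.96402e+02 1.98576e+02 5.83000e-01] 160.1
yaw scan [(np.float64(0.25), np.float64(160.1)), (np.float64(0.3), np.float64(157.1)), (np.float64(0.35), np.float64(155.5)), (np.float64(0.4), np.float64(157.4)), (np.float64(0.45), np.float64(162.3)), (np.float64(0.5), np.float64(168.4)), (np.float64(0.55), np.float64(159.7))]
```

The valve yaw is 0.346, so it is turned against the clockwise side of its play (the stand is at 0.403). I firm up the grip and press down lightly so the valve stays put, then back off 90°, from yaw -1.842 to -0.271.

play_rows([
  [0, 0, 0],
  [0, 0, 0],
  [0, 0, 0.06],
  [0, 0, 0],
], twist=[0, 0, 0, 0], newtons=35)

```text
t: 39.9
eef_pos: [0.5993, 0.2013, 0.1125]
ee_rot: [-3.141, 0.0, -1.846]
force: [-3.8, -1.0, 8.8]
width: 0.0291
gripper_force: 35.0
```

```bash
python3 ft.py g4.npy
```

```text
F [-3.34 -1.47  9.56] M [-0.423  1.273  0.361] p [ 0.5993  0.2013  0.1126 -1.8466] sd [0.587 0.425 0.101 0.029 0.05  0.026 0.    0.    0.    0.   ]
TCP rel stand, tool axes mm [0.75 0.43] t 40.05
```

play_rows([
  [0, 0, 0],
  [0, 0, 0],
  [0, 0, 0],
  [0, 0, 0],
  [0, 0, 0],
  [0, 0, 0],
  [0, 0, 0],
], twist=[-0.8, -0.8, -0.8, -0.8, -0.8, -0.8, 0])

```text
t: 40.92
eef_pos: [0.5997, 0.2014, 0.1128]
ee_rot: [-3.14, -0.0, -1.125]
force: [-1.7, -1.6, 9.2]
width: 0.0294
gripper_force: 35.0
```

```bash
python3 ft.py g5.npy; python3 vy.py
```

```text
F [-2.16 -1.49  9.2 ] M [-0.455  0.86   0.022] p [ 0.5997  0.2014  0.1128 -1.127 ] sd [0.327 0.308 0.471 0.03  0.012 0.009 0.    0.    0.    0.   ]
TCP rel stand, tool axes mm [1.16 0.47] t 41.075
valve [5.9708e+02 1.9962e+02 3.4800e-01] 197.6
valve [5.96965e+02 1.99765e+02 3.45000e-01] 197.1
valve [5.98444e+02 1.96762e+02 5.32000e-01] 204.3
yaw scan [(np.float64(0.25), np.float64(219.3)), (np.float64(0.3), np.float64(211.6)), (np.float64(0.35), np.float64(207.8)), (np.float64(0.4), np.float64(203.9)), (np.float64(0.45), np.float64(203.3)), (np.float64(0.5), np.float64(209.1)), (np.float64(0.55), np.float64(208.2))]
```

The valve yaw is unchanged (0.347), so the cap alone is turning. Completing the quarter turn.

play_rows([
  [0, 0, 0],
  [0, 0, 0],
  [0, 0, 0],
  [0, 0, 0],
  [0, 0, 0],
  [0, 0, 0],
  [0, 0, 0],
  [0, 0, 0],
], twist=[-0.95, -0.95, -0.95, -0.95, -0.95, -0.95, 0, 0])

```text
t: 42.32
eef_pos: [0.6, 0.2017, 0.113]
ee_rot: [-3.14, -0.002, -0.272]
force: [-3.4, -1.1, 10.0]
width: 0.029
gripper_force: 35.0
```

```bash
python3 ft.py g6.npy; python3 vy.py
```

```text
F [-1.89 -1.    9.77] M [-0.334  0.717  0.027] p [ 0.6     0.2017  0.113  -0.272 ] sd [0.146 0.679 0.427 0.015 0.012 0.025 0.    0.    0.    0.   ]
TCP rel stand, tool axes mm [1.57 0.38] t 42.475
valve [5.96817e+02 1.99600e+02 3.77000e-01] 144.8
valve [5.96648e+02 1.99857e+02 4.05000e-01] 143.9
valve [5.96930e+02 1.98853e+02 5.24000e-01] 154.7
yaw scan [(np.float64(0.25), np.float64(164.4)), (np.float64(0.3), np.float64(157.0)), (np.float64(0.35), np.float64(151.8)), (np.float64(0.4), np.float64(149.7)), (np.float64(0.45), np.float64(149.6)), (np.float64(0.5), np.float64(158.5)), (np.float64(0.55), np.float64(156.2))]
```

The yaw fit is ambiguous now (0.38 to 0.40), so the valve may have crept within its play. To be safe I go back to the stop and repeat the back-off with a stronger downward press, keeping the images to compare the valve directly.

play_rows([
  [0, 0, 0],
  [0, 0, 0],
  [0, 0, 0],
  [0, 0, 0],
  [0, 0, 0],
  [0, 0, 0],
  [0, 0, 0],
  [0, 0, 0],
], twist=[1, 1, 1, 1, 1, 1, 1, 1], newtons=20)

```text
t: 43.72
eef_pos: [0.5995, 0.2014, 0.1127]
ee_rot: [-3.14, 0.0, -1.477]
force: [-2.8, -0.4, 8.9]
width: 0.029
gripper_force: 20.0
```

play_rows([
  [0, 0, 0],
  [0, 0, 0],
  [0, 0, 0],
  [0, 0, 0],
  [0, 0, 0],
], twist=[1, 1, 0.6, 0.4, 0])

```text
t: 44.35
eef_pos: [0.5994, 0.2014, 0.1124]
ee_rot: [-3.141, 0.001, -1.923]
force: [-2.4, -0.2, 9.5]
width: 0.0293
gripper_force: 20.0
```

```bash
python3 ft.py g7.npy
```

```text
F [-2.89 -1.3   7.79] M [-0.232  0.962  0.274] p [ 0.5994  0.2014  0.1124 -1.9219] sd [0.414 0.3   0.065 0.012 0.032 0.002 0.    0.    0.    0.   ]
TCP rel stand, tool axes mm [0.91 0.35] t 44.5
```

play_rows([
  [0, 0, 0],
  [0, 0, 0],
  [0, 0, 0.05],
  [0, 0, 0.05],
  [0, 0, 0],
], twist=[0, 0, 0, 0, 0], newtons=55)

```text
t: 45.12
eef_pos: [0.5997, 0.2015, 0.1117]
ee_rot: [-3.14, 0.001, -1.921]
force: [-7.7, -0.6, 19.4]
width: 0.0288
gripper_force: 55.0
```

```bash
python3 ft.py g8.npy; python3 -c "
from h import *
np.save('stop.npy',np.mean([imaging.grab_frame('scene')['pixels'].astype(float) for _ in range(4)],0))"
```

```text
F [-7.21 -1.77 19.13] M [-0.444  2.536  0.286] p [ 0.5997  0.2015  0.1116 -1.9212] sd [0.283 0.455 0.407 0.021 0.026 0.036 0.    0.    0.    0.   ]
TCP rel stand, tool axes mm [1.21 0.39] t 45.275
```

play_rows([
  [0, 0, 0],
  [0, 0, 0],
  [0, 0, 0],
  [0, 0, 0],
  [0, 0, 0],
  [0, 0, 0],
  [0, 0, 0],
  [0, 0, 0],
], twist=[-0.8, -0.8, -0.8, -0.8, -0.8, -0.8, -0.8, -0.8])

```text
t: 46.48
eef_pos: [0.6003, 0.2015, 0.1119]
ee_rot: [-3.138, -0.001, -0.958]
force: [-3.2, -3.1, 18.4]
width: 0.0285
gripper_force: 55.0
```

play_rows([
  [0, 0, 0],
  [0, 0, 0],
  [0, 0, 0],
  [0, 0, 0],
  [0, 0, 0],
  [0, 0, 0],
  [0, 0, 0],
], twist=[-0.8, -0.8, -0.8, -0.8, -0.8, 0, 0])

```text
t: 47.35
eef_pos: [0.6006, 0.2017, 0.1121]
ee_rot: [-3.139, -0.003, -0.361]
force: [-4.2, -1.4, 18.9]
width: 0.0289
gripper_force: 55.0
```

```bash
python3 ft.py g9.npy; python3 - <<'E'
from fit import *
A=np.load('stop.npy');f=imaging.grab_frame('scene')
B=np.mean([imaging.grab_frame('scene')['pixels'].astype(float) for _ in range(4)],0)
v=lambda y:proj(f,[rz(y)@[.030,0,.045]+[.599,.2012,.012]])[0]
print('inlet tip px: cw',v(.328).round(2),'ccw',v(.478).round(2))
c=v(.403).astype(int)
def blob(I,n):
    w=I[c[1]-9:c[1]+6,c[0]-9:c[0]+10].mean(2);return w
a,b=blob(A,0),blob(B,0)
for r in(4,5,6):
  a,b=[I[c[1]-r-2:c[1]+r-1,c[0]-r:c[0]+r+1].mean(2).astype(np.float32) for I in(A,B)]
  print(r,'shift',np.round(cv2.phaseCorrelate(a,b,cv2.createHanningWindow(a.shape[::-1],cv2.CV_32F)),2))
bi=lambda I:np.hstack([cv2.resize(np.clip(I[c[1]-22:c[1]+12,c[0]-18:c[0]+18]*1.3,0,255).astype(np.uint8),None,fx=11,fy=11,interpolation=cv2.INTER_CUBIC)])
save('cmp.png',np.hstack([bi(A),bi(B)]),1)
E
```

```text
F [-4.05 -1.53 19.7 ] M [-0.712  1.757  0.05 ] p [ 0.6005  0.2017  0.1121 -0.3614] sd [0.331 0.288 0.279 0.007 0.011 0.029 0.    0.    0.    0.   ]
TCP rel stand, tool axes mm [2.11 0.53] t 47.5
inlet tip px: cw [320.94 269.97] ccw [322.92 270.49]Traceback (most recent call last):
  File "<stdin>", line 12, in <module>
    return _wrapfunc(a, 'round', decimals=decimals, out=out)
    return _wrapit(obj, method, *args, **kwds)
    conv = _array_converter(obj)
ValueError: setting an array element with a sequence. The requested array has an inhomogeneous shape after 1 dimensions. The detected shape was (2,) + inhomogeneous part.
```

```bash
python3 - <<'E'
from fit import *
A=np.load('stop.npy')
B=np.mean([imaging.grab_frame('scene')['pixels'].astype(float) for _ in range(4)],0);np.save('end.npy',B)
c=np.array([322,268])
for r in(3,4,5,6):
    t=A[c[1]-r:c[1]+r+1,c[0]-r:c[0]+r+1].mean(2).astype(np.float32);s=B[c[1]-r-3:c[1]+r+4,c[0]-r-3:c[0]+r+4].mean(2).astype(np.float32)
    u=8;R=cv2.matchTemplate(cv2.resize(s,None,fx=u,fy=u,interpolation=cv2.INTER_CUBIC),cv2.resize(t,None,fx=u,fy=u,interpolation=cv2.INTER_CUBIC),cv2.TM_CCOEFF_NORMED)
    _,m,_,l=cv2.minMaxLoc(R);print(r,'shift px',(np.array(l)/u-3).round(2),'score',round(m,3))
np.set_printoptions(linewidth=150)
for y in(265,267,269): print(A[y,312:334].mean(1).astype(int));print(B[y,312:334].mean(1).astype(int))
E
```

```text
3 shift px [0. 0.] score 0.993
4 shift px [0. 0.] score 0.996
5 shift px [0. 0.] score 0.996
6 shift px [0. 0.] score 0.997
[147 148 147 137 114  99  96  95  99 110 121 121 111  99  92  90  89  85  87 106 132 146]
[147 148 147 138 116 101  97  96  99 111 120 120 110  96  92  89  89  85  87 105 133 147]
[148 148 145 135 116  97  88  85  97 113 116 110  99  92  96  98  98  94  93 115 139 147]
[148 148 145 135 116  97  89  86  97 113 115 108  99  93  96  98  97  94  94 115 138 147]
[147 147 147 146 142 136 127 114  99 100 102  98  87  82  88  93  92  91 101 129 145 149]
[147 147 148 145 142 136 127 114 100 100 103 100  88  82  87  92  92  92 102 128 145 149]
```

The pictures at the stop and now are identical at the inlet (0.00 px shift), so the valve did not turn. A small trim and a little less press remain.

play_rows([
  [0, 0, 0],
  [0, 0, -0.03],
  [0, 0, -0.02],
  [0, 0, 0],
  [0, 0, 0],
], twist=[-0.09, 0, 0, 0, 0])

```text
t: 48.58
eef_pos: [0.6003, 0.2017, 0.1125]
ee_rot: [-3.139, -0.003, -0.348]
force: [-2.4, -1.3, 14.1]
width: 0.0286
gripper_force: 55.0
```

```bash
python3 ft.py g10.npy; python3 - <<'E'
from h import *
A=np.load('stop.npy');B=np.mean([imaging.grab_frame('scene')['pixels'].astype(float) for _ in range(3)],0)
print('diff near inlet',np.abs(A-B)[262:274,316:330].mean().round(2),np.round(arm.get_state()['width'],4),arm.get_state()['gripper_force'])
E
```

```text
F [-3.18 -0.82 13.98] M [-0.485  1.139  0.012] p [ 0.6003  0.2017  0.1125 -0.3484] sd [0.365 0.241 0.169 0.006 0.037 0.031 0.    0.    0.    0.   ]
TCP rel stand, tool axes mm [1.87 0.46] t 48.725
diff near inlet 0.51 0.0287 55.004122853279114
```

Backed off 1.573 rad from the stop, with the valve unmoved and the cap still gripped. Handing in.

```bash
python3 -c "
from station import arm
print(arm.job_done())"
```

```text
the job is handed in; nothing more can be done
None
```

The valve stands fully home in the stand, and its cap was screwed down to the stop, backed off a quarter turn (90°) and is still gripped for your lock screw; I touched nothing else on the bench, and the job is handed in at about 49 s, with no verdict returned.

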